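# Latch the coin case shut

### The job

Shut and latch the upright green coin case: push its leaning lid gently until it rests on the rubber seal, drop the claw of the draw latch into the groove of the steel keeper on the lid, then press the red lever down past its snap point so that it lies flat and holds the lid tight. The keeper's set-screw position is not known exactly, so feel for the groove lightly (under 20 N) and push the lid and the lever with less than 30 N; leave the other things on the counter where they are.

Things in the scene. Friction and masses are not known exactly. Their poses are not given: they have to be found in the camera images.
- case: fixed, heavy body half of a green case standing upright. Origin: on the counter under the seam's middle. x: from lid to body half (away from the robot, yaw up to 0.35), y along the 200 mm wide seam, z up. It spans x 0..100 mm, y -100..100 (side handles to 122), flat top at z = 140. The latch stands on the top at y = 0 and runs along x. The lid is hinged along y at x = 0, z = 24 mm
- case_lid (a joint): lean of the lid, rad: 0 hard shut, grows as its top leans toward -x of the case. Stiff hinge: 4 to 6 N at the top edge moves it, it stays where left. Below about 0.115 it compresses the springy rubber seal (2.2 N per mm at the top edge); released, it comes back to 0.1..0.115. The closed latch holds it at 0..0.08
- lid_edge (a point): middle of the upper edge of the lid's outer face (turned from the body half). The lid is a slab 200 mm wide, 60 mm thick (x -60..0 when shut), top at z = 140. Push its outer face near the upper edge, 60 mm or more to one side of the latch. The face is smooth; its edge rises as the lid closes. Axes turn with the lid: x toward the body half, z up along the lid
- keeper (a point): NOMINAL centre of the keeper's groove at its floor, 3 mm above the lid's top; lid's axes. Steel block: groove along y, 9.5 mm wide (x), 8 deep, between two flat-topped walls 6 mm thick (x), 20 wide (y). Clamped anywhere within 4.5 mm of nominal along x (not measured; slides no further), so the claw may land on a wall top, 8 mm above the floor. The lid gives way if pressed down or dragged with over 8 N
- claw (a point): middle of the lower end of the draw bar's claw, a steel tongue 6 mm thick (x), 18 wide (y), hanging 8 mm below the bar. It lies 89.5 mm along -x and 8 mm below the bar's pivot. The bar's axes: x from claw to pivot, z up when the bar is level. Beside the tongue the bar's two side rods run at y = +-14.5 mm, at 8 mm above this point
- tab_top (a point): middle of the top of the black grip tab on the claw end of the draw bar, 36 mm above claw along the bar's z: 10 mm (x) by 14 mm (y), its upper 22 mm free to pinch from above across y. Same axes as claw. The bar may pivot in the pinch
- lever_axis (a point): pivot of the red lever on the body half (axis along the case's y), 35 mm behind the seam, 12 mm above the case top; the case's axes
- lever (a joint): red lever, rad: 0 lying flat on the body half (closed, end stop), grows as it swings up and over toward the lid, 1.57 upright, at most 2.3; stays where left when unloaded. Claw in the groove and lid on the seal: 1.05..2.05. Pressing it then draws the lid in, with up to about 8 N at the tip; dead point about 0.35, below which it pulls itself shut
- lever_tip (a point): middle of the lever's upper surface near its free end, 55 mm from the pivot along the lever and 8 mm off its axis line; lever 16 mm wide (y), 7 thick. Axes turn with the lever: x along it from the pivot, z out of the upper surface, the one to press (it faces the lid when the lever is upright)
- draw_bar (a joint): draw bar's angle against the lever, rad; the bar's elevation above level = draw_bar - lever. Its pivot on the lever is 12 mm from the lever's pivot, 0.26 rad below the lever's x axis. Slight friction: it stays where left, and lifts with the lever while slack, so once the claw is in the groove draw it snug toward the body half (2 to 3 N) before pressing
- mug: white mug, 83 mm across, 93 mm tall, bystander; origin under its middle
- stapler: red and black desk stapler, 153 mm long, bystander; origin under its middle
- card_terminal: black card terminal, 190x71x47 mm, bystander; origin under its middle
- coin_roll_1: orange paper coin roll, 64 mm long, 22 mm thick, bystander; origin under its middle
- glue_stick: white glue stick with red cap, 100 mm long, 27 mm thick, bystander; origin under its middle

How it is judged:
By the outcome, as a careful person would: the job done as asked, in the order asked, and still so for the second after the job is handed in, with the robot touching nothing.
It also fails if it takes over 72 s, if anything falls off the work surface, if the arm or the gripper's body presses on something with over 40 N, if the wrist force passes 120 N, or if a joint passes its speed limit or range.

### The arm

A 7-joint arm with a two-finger parallel gripper is mounted at the origin on a cart in front of the work surface, level with it; the furniture and walls round the work are solid. World frame = base frame: x ahead of the robot, y to its left, z up, the work surface at z = 0. Lengths are in mm, angles in rad, forces in N, time in s.
With the tool pointing down it reaches from about 400 to 850 mm from the base axis. Payload 4.5 kg.
Tool frame: the origin (TCP) lies between the finger pads; the fingertips stand 17 mm ahead of it and the grasp point (between the pads) lies 2 mm behind it; z points along the fingers, y is the direction in which the jaws open and shut (so a half turn about z gives the same grasp; the last joint's range is limited). The gripper opens to 88 mm and grips with 3 to 60 N. Pads are 18 mm wide; open, the fingers measure 123 mm over their backs; the gripper's body (75 mm by 187 mm) begins 45 mm behind the grasp point.
Start: joints at [-1.116, 0.689, -0.195, 1.565, 0.157, 0.902, -0.215], TCP at [255.29, 570.507, 255.743] pointing down, gripper open.
Joint ranges: [-3.01, 3.01], [-0.46, 2.08], [-1.47, 1.51], [0.13, 2.56], [-1, 4.14], [0.04, 2.09], [-2.66, 2.66]. Speed limits (rad/s): [2.57, 2.57, 3.14, 3.14, 3.14, 3.14, 3.14].

### API

Orientations are given as a unit quaternion [x, y, z, w].
In Python, from station import sense, viewer, ticket, finder gives the robot as it stands.
- The arm moves only by the shell command python3 -m jog 'ROWS' [FORCE]. ROWS is JSON, a list of rows, each a list of 7 numbers: the turn, a rotation vector about the tool's x, y, z as a fraction of full scale, then the shift along the tool's x, y, z as a fraction of full scale, then the closure in counts, from 0 (fully open) to 255 (shut). In form: [[wx, wy, wz, x, y, z, claw], ...]. A call has exactly 5 rows; each row shifts and turns the commanded pose from where the row before left it, along the tool's axes as they then stand; what a row does not reach is not made up. Full scale, the value 1, is 0.25 m for a shift and 180 degrees for a turn. A row lasts 1/10 s, in which the tool goes at most 50 mm and 8.59 degrees, less where a joint would pass 70% of its speed; a pose out of reach is approached as far as the arm can. A call with a number of a shift or a turn outside -1 to 1 is refused whole. A call with a gripper value outside its range is refused whole. The fingers move at their own pace and stop on an object; FORCE is the grip in N (left out, the last holds). Time passes only in rows, so rows that do not move let the fingers close, or fill a call up. It gives the time, the measured TCP pose, the force and the opening at its end, in the units of the state.
- sense(): the state, without advancing time (a new reading comes with each control period).
- viewer.capture(name): name is "scene" or "side" or "wrist"; returns a dict with "color" (400x640x3 uint8, blue, green, red), "fx", "fy", "cx", "cy" (pixels), "xyz" and "orientation" of the camera in the world. Camera axes: x right, y down, z forward; pixel columns grow to the right and rows downward; lengths in mm; the calibration is good to about 2 mm. A picture is of the moment at which its call begins. There is no depth.
- ticket.hand_in(): hands the job in, once; it reports no verdict.
Trained networks look in the newest picture that a camera, given by its name, has taken for a name from the list of things; names that differ only in an ending like _2 or _b are one class to them, and where a whole thing is asked for, a point or a joint stands for the part that bears it (a point fixed in the world has none). Each returns a list of dicts, best first, with "score" (0 to 1); they miss things now and then, are a little off and sometimes report something else, mostly with a low value. They report only what shows in the picture. A call takes as long as a camera call.
- finder.regions_of(camera, name): "region" (400x640 bool, what is visible of it) and "extent" ([left, top, right, bottom] in pixels, round what is visible of it).
The state is a dict: "t": time; "joint_pos": joint angles; "joint_vel": joint speeds; "joint_efforts": joint torques, N m; "eef_pos": TCP position; "ee_rot": TCP orientation; "wrist_force": force on the tool from outside, world axes, zero at the start; "ft_torque": the same for the moment, N m; "opening": finger opening in mm.
Only numpy, scipy, OpenCV 4.12 (cv2) and the standard library are available. Lean on these libraries where they do the work, as an engineer would, in place of code of your own. Each camera call takes 0.05 s, during which the arm holds its last target.

## Working session

There is one attempt and no reset: what is moved stays moved. The work goes in short steps, Python scripts to look and compute and a shell command to move; the robot and the scene stay as the last step left them, time stands still between calls to the robot, and variables do not carry over. Pictures are saved under pics/ and viewed, and the job is handed in when it is done.

```bash
ls; mkdir -p pics
python3 - <<'E'
from station import sense, viewer, finder
import cv2
print(sense())
for c in ["scene","side","wrist"]:
    p=viewer.capture(c); cv2.imwrite(f"pics/{c}0.png",p["color"])
    print(c,{k:v for k,v in p.items() if k!="color"})
E
```

```text
pics
{'t': 0.0, 'joint_pos': array([-1.11623072,  0.68997483, -0.19450696,  1.56636031,  0.15732071,
        0.90250755, -0.21511857]), 'joint_vel': array([ 1.58352758e-03, -5.83601949e-05, -1.11962769e-03, -1.73474283e-03,
       -1.33144167e-03,  6.05906343e-04, -7.39335798e-04]), 'joint_efforts': array([ 7.79031816e-04, -5.27557468e+01, -1.26637179e+00, -1.53419155e+01,
       -5.26789797e-02,  6.99772747e-03,  1.79419330e-04]), 'eef_pos': array([255.08939519, 569.90264503, 254.9112127 ]), 'ee_rot': array([ 2.08797382e-01,  9.77958482e-01, -9.20975726e-04, -1.15688310e-04]), 'wrist_force': array([-0.11579513,  0.083413  , -0.46468977]), 'ft_torque': array([0.01113806, 0.00653881, 0.00128787]), 'opening': 88.23919143234}
scene {'fx': 519.1298844723383, 'fy': 519.1298844723383, 'cx': 314.72190910962235, 'cy': 199.55792881704622, 'xyz': array([ 448.99753692,  835.75297194, 1743.57193394]), 'orientation': array([-0.03112512,  0.97163904, -0.23421027,  0.0097136 ])}
side {'fx': 427.62646564923165, 'fy': 427.62646564923165, 'cx': 324.9123907645843, 'cy': 200.02221110249369, 'xyz': array([496.61957347, 948.08498038, 928.59970486]), 'orientation': array([ 0.01009152,  0.90825312, -0.41828657, -0.00328334])}
wrist {'fx': 311.13103444769297, 'fy': 311.13103444769297, 'cx': 319.5521746390252, 'cy': 201.3572631429408, 'xyz': array([182.25672867, 603.3669498 , 384.06006403]), 'orientation': array([0.82862378, 0.5369226 , 0.08524358, 0.13353008])}
```

View pics/scene0.png

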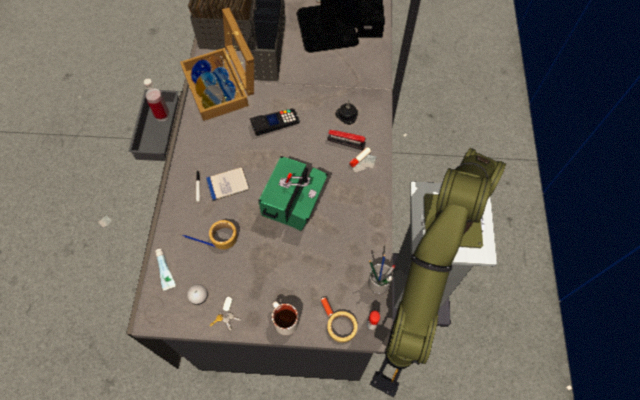

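View pics/side0.png

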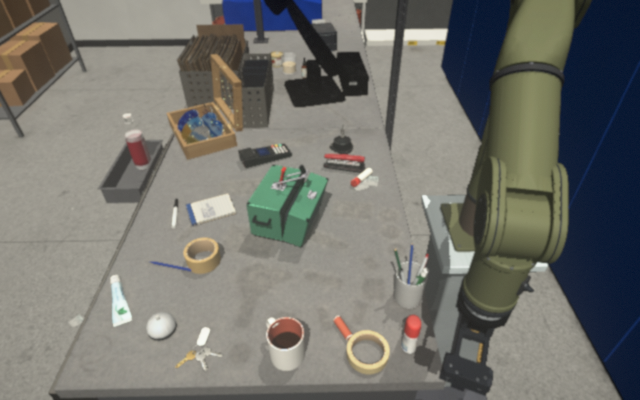

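View pics/wrist0.png

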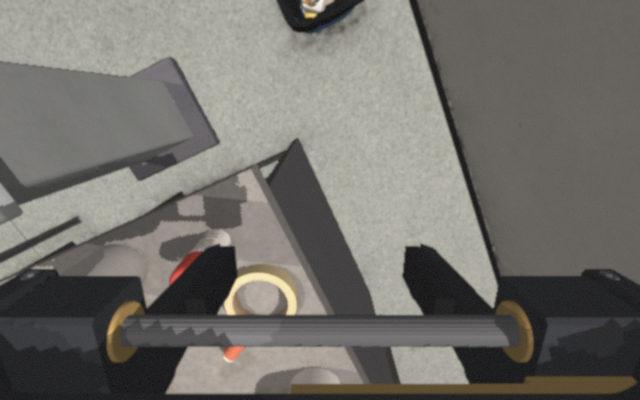

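```bash
cat > h.py <<'E'
import numpy as np, cv2
from scipy.spatial.transform import Rotation as R
from station import sense, viewer, finder
def proj(p,X):
    X=np.atleast_2d(X).astype(float)
    c=R.from_quat(p["orientation"]).inv().apply(X-p["xyz"])
    return np.c_[p["fx"]*c[:,0]/c[:,2]+p["cx"],p["fy"]*c[:,1]/c[:,2]+p["cy"]]
def back(p,uv,z):
    d=R.from_quat(p["orientation"]).apply([(uv[0]-p["cx"])/p["fx"],(uv[1]-p["cy"])/p["fy"],1])
    return p["xyz"]+d*(z-p["xyz"][2])/d[2]
def crop(p,box,s,name):
    l,t,r,b=box
    cv2.imwrite(name,cv2.resize(p["color"][t:b,l:r],None,fx=s,fy=s,interpolation=cv2.INTER_CUBIC))
E
python3 - <<'E'
from h import *
for c,box in (("scene",(250,145,340,240)),("side",(235,150,340,250))):
    p=viewer.capture(c); crop(p,box,6,f"pics/{c}1.png")
    for n in ["case","lid_edge","claw","tab_top","lever","keeper","mug","stapler","card_terminal","coin_roll_1","glue_stick"]:
        r=finder.regions_of(c,n)
        print(c,n,[(round(x["score"],2),[int(round(e)) for e in x["extent"]]) for x in r[:2]])
        if c=="scene" and r:
            e=r[0]["extent"]; print(back(p,((e[0]+e[2])/2,(e[1]+e[3])/2),0).round())
E
```

```text
scene case [(0.6, [258, 157, 326, 234])]
[602. -65.   0.]
scene lid_edge [(0.65, [290, 169, 329, 229])]
[535. -56.   0.]
scene claw [(0.54, [301, 174, 307, 186])]
[ 561. -137.    0.]
scene tab_top []
scene lever [(0.49, [286, 172, 307, 184])]
[ 591. -143.    0.]
scene keeper [(0.6, [285, 167, 324, 231])]
[553. -55.   0.]
scene mug [(0.83, [272, 302, 300, 336])]
[582. 404.   0.]
scene stapler [(0.93, [325, 128, 365, 152])]
[ 411. -330.   -0.]
scene card_terminal [(0.9, [249, 108, 296, 137])]
[ 708. -397.    0.]
scene coin_roll_1 [(0.43, [326, 295, 331, 323]), (0.41, [289, 168, 327, 232])]
[440. 360.   0.]
scene glue_stick [(0.57, [349, 147, 367, 168])]
[ 357. -250.    0.]
side case [(0.94, [246, 166, 327, 248])]
side lid_edge [(0.7, [284, 172, 326, 249]), (0.15, [276, 165, 308, 184])]
side claw []
side tab_top [(0.71, [298, 159, 308, 181]), (0.71, [285, 171, 326, 248])]
side lever [(0.66, [278, 164, 308, 184])]
side keeper [(0.65, [282, 174, 326, 249])]
side mug [(0.88, [266, 321, 304, 372])]
side stapler [(0.83, [322, 155, 368, 171])]
side card_terminal [(0.66, [238, 141, 290, 169])]
side coin_roll_1 [(0.72, [330, 317, 351, 342])]
side glue_stick [(0.45, [349, 167, 374, 185])]
```

View pics/scene1.png

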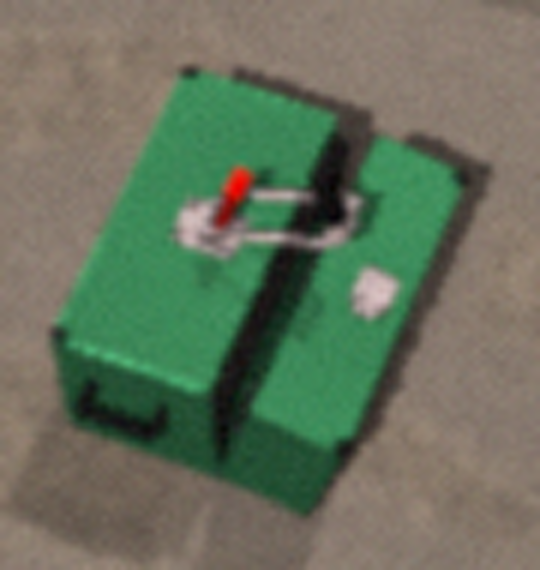

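View pics/side1.png

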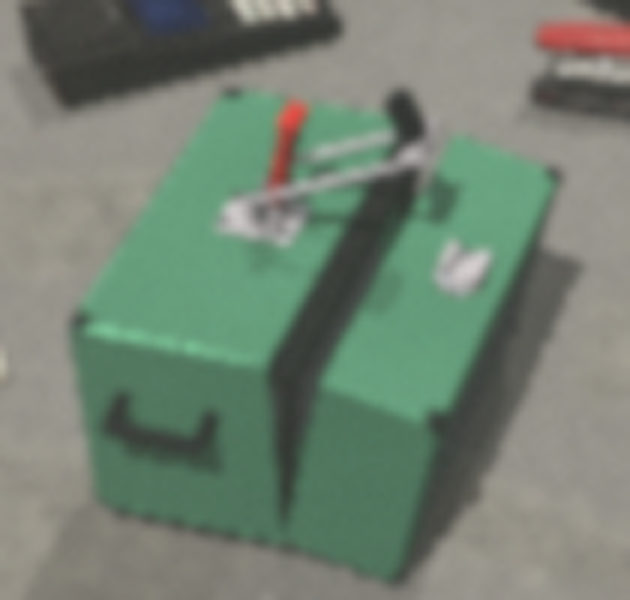

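```bash
cat >> h.py <<'E'
def case2w(q,P):  # q: x,y,yaw
    P=np.atleast_2d(P).astype(float)
    return R.from_euler('z',q[2]).apply(P)+[q[0],q[1],0]
def lid(th,P):
    P=np.atleast_2d(P).astype(float)
    x,y,z=P.T; z=z-24; c,s=np.cos(th),np.sin(th)
    return np.c_[x*c-z*s,y,24+x*s+z*c]
def latch(lev,db):
    # returns dict of case-frame points
    A=np.array([35,0,152.])
    u=lambda a:np.array([np.cos(a),0,np.sin(a)])
    # lever angle 0: flat, pointing +x (on body half); grows up and over toward lid(-x)
    ex=u(lev); ez=np.array([-np.sin(lev),0,np.cos(lev)])
    tip=A+55*ex+8*ez
    piv=A+12*u(lev-0.26)
    el=db-lev   # elevation: bar points -x; up positive
    bx=np.array([np.cos(el),0,-np.sin(el)]) # claw->pivot
    bz=np.array([np.sin(el),0,np.cos(el)])
    claw=piv-89.5*bx-8*bz
    return dict(tip=tip,piv=piv,claw=claw,tab=claw+36*bz)
E
cat > fit.py <<'E'
from h import *
from scipy.optimize import least_squares
ps={c:viewer.capture(c) for c in("scene","side")}
o={"scene":(250,145),"side":(235,150)}
obs=[]
for y,(a,b) in {-100:((185,72),(340,118)),100:((60,332),(212,390))}.items():
    obs+= [("scene",0,(100,y,140),a),("scene",0,(0,y,140),b)]
obs+=[("side",0,(100,-100,140),(232,92)),("side",0,(100,100,140),(78,320)),("side",0,(0,100,140),(272,362)),("side",0,(100,100,0),(95,508))]
obs+=[("scene",1,(-60,-100,140),(462,178)),("scene",1,(-60,100,140),(347,445)),("scene",1,(0,-100,140),(375,135)),("scene",1,(0,100,140),(253,415))]
obs+=[("side",1,(-60,-100,140),(558,175)),("side",1,(-60,100,140),(438,420)),("side",1,(0,-100,140),(450,135)),("side",1,(0,100,140),(325,382))]
def f(q):
    r=[]
    for c,l,P,uv in obs:
        X=case2w(q,lid(q[3],P) if l else P)
        r.append(proj(ps[c],X)[0]-(np.array(uv)+.5)/6-np.array(o[c])+.5)
    return np.ravel(r)
s=least_squares(f,[560,-60,.3,.3],loss='soft_l1')
print(s.x); print(f(s.x).reshape(-1,2).round(1).tolist())
q=s.x
lo=[("scene","tip",(240,172)),("side","tip",(293,106)),("side","tab",(398,95))]
def g(a):
    L=latch(*a); return np.ravel([proj(ps[c],case2w(q,L[n]))[0]-(np.array(uv)+.5)/6-np.array(o[c])+.5 for c,n,uv in lo])
s2=least_squares(g,[1.57,2.0]); print(s2.x,g(s2.x).round(1)); L=latch(*s2.x)
print({k:(v.round(1),case2w(q,v)[0].round(1)) for k,v in L.items()})
for n,x,z in(("edge",-60,140),("keeper",-30,143)):
    pass
kw=[(proj(ps[c],case2w(q,lid(q[3],(kx,0,148))))[0]-o[c])*6 for c in ps for kx in (-45,-30,-15)]
print(np.round(kw))
print("edge",[case2w(q,lid(q[3],(-60,y,140)))[0].round(1) for y in(-80,0,80)])
for c in ps:
    im=ps[c]["color"]; l,t=o[c]; k=cv2.resize(im[t:t+100,l:l+105],None,fx=6,fy=6,interpolation=cv2.INTER_CUBIC)
    pts=[case2w(q,P)[0] for P in ((0,100,140),(0,-100,140),(100,-100,140),(100,100,140),(0,100,140))]
    pl=[case2w(q,lid(q[3],P))[0] for P in ((0,100,140),(0,-100,140),(-60,-100,140),(-60,100,140),(0,100,140))]
    pb=[case2w(q,L[n])[0] for n in("tab","claw")]; pv=[case2w(q,P)[0] for P in(L["tip"],(35,0,152),L["piv"])]
    for pp,col in((pts,(0,0,255)),(pl,(255,0,0)),(pb,(0,255,255)),(pv,(255,0,255))):
        cv2.polylines(k,[np.round((proj(ps[c],pp)+.5-[l,t])*6).astype(int)],False,col,1)
    cv2.imwrite(f"pics/fit_{c}.png",k)
E
python3 fit.py
```

```text
[ 5.77058051e+02 -2.89568570e+01 -3.08054431e-01  2.12641233e-01]
[[0.9, -1.0], [0.6, -0.1], [-0.9, 1.4], [0.4, 1.2], [-1.2, -1.4], [-2.1, 0.6], [-1.1, 0.2], [0.8, 4.2], [1.8, -0.8], [0.4, 1.8], [1.1, -0.5], [0.1, -0.3], [0.3, -1.5], [-0.0, 0.4], [0.1, -1.3], [-1.6, -0.7]]
[1.64684418 2.08320589] [-0.2  2.2 -1.1  1.5 -0.6  0.6]
{'tip': (array([ 22.8,   0. , 206.2]), array([598.8, -35.9, 206.2])), 'piv': (array([ 37.2,   0. , 163.8]), array([612.5, -40.2, 163.8])), 'claw': (array([-47.3,   0. , 194.4]), array([532. , -14.6, 194.4])), 'tab': (array([-32.1,   0. , 227. ]), array([546.5, -19.2, 227. ]))}
[[390. 293.]
 [366. 283.]
 [343. 272.]
 [474. 262.]
 [445. 252.]
 [416. 241.]]
edge [array([473.6, -80. , 124.7]), array([497.8,  -3.8, 124.7]), array([522.1,  72.5, 124.7])]
```

View pics/fit_scene.png

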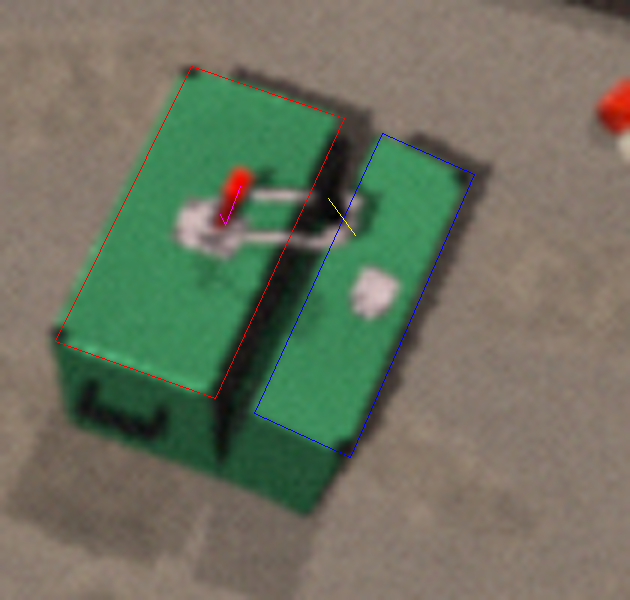

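View pics/fit_side.png

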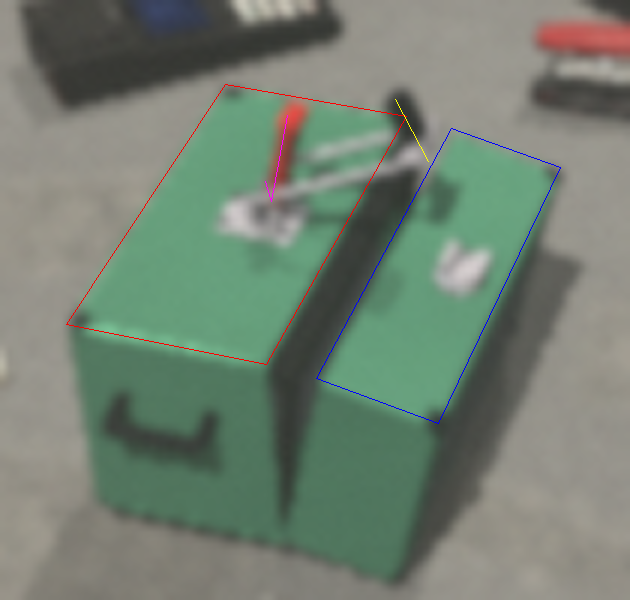

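```bash
cat >> h.py <<'E'
def go(target,s=None):
    "shift in tool axes, units of full scale"
    s=s or sense(); Rt=R.from_quat(s["ee_rot"])
    d=Rt.inv().apply(np.array(target)-s["eef_pos"])
    return (d/250).round(4), (d).round(1)
E
python3 - <<'E'
from h import *
p=viewer.capture("wrist"); s=sense()
Rt=R.from_quat(s["ee_rot"]); Rc=R.from_quat(p["orientation"])
print("cam in tool",Rt.inv().apply(p["xyz"]-s["eef_pos"]), (Rt.inv()*Rc).as_matrix().round(3))
print(Rt.as_matrix().round(3))
# aim: camera optical axis hits case latch (570,-30,150) 
q=(577,-29,-.308)
yawR=R.from_euler('z',-.308)
M=np.c_[yawR.apply([-1,0,0]),yawR.apply([0,1,0]),[0,0,-1]]; 
print("align rotvec tool (frac)",(Rt.inv()*R.from_matrix(M)).as_rotvec()/np.pi)
a=Rt.inv().apply(p["xyz"]-s["eef_pos"]); rel=(Rt.inv()*Rc)
tgt=case2w(q,[-10,0,150])[0]
ax=R.from_matrix(M).apply(rel.apply([0,0,1]))
for d in (250,300,350): print(d,tgt-ax*d-R.from_matrix(M).apply(a))
E
```

```text
cam in tool [  80.14262785    0.51636663 -129.08168302] [[-0.    -0.95  -0.313]
 [ 1.    -0.    -0.001]
 [ 0.    -0.313  0.95 ]]
[[-0.913  0.409  0.   ]
 [ 0.409  0.913  0.   ]
 [-0.     0.    -1.   ]]
align rotvec tool (frac) [ 6.14208002e-06  5.52414533e-06 -3.59117770e-02]
250 [569.23482914 -26.92219677 258.38215612]
300 [554.34473446 -22.15542799 305.87492395]
350 [539.45463979 -17.38865921 353.36769178]
```

```bash
python3 -m jog '[[0,0,-0.0359,0,0,-0.02,0],[0,0,0,-0.1254,-0.1354,-0.024,0],[0,0,0,-0.1254,-0.1354,-0.024,0],[0,0,0,-0.1254,-0.1354,-0.024,0],[0,0,0,-0.1254,-0.1354,-0.024,0]]' && python3 -m jog '[[0,0,0,-0.1254,-0.1354,-0.024,0],[0,0,0,-0.1254,-0.1354,-0.024,0],[0,0,0,-0.1254,-0.1354,-0.024,0],[0,0,0,-0.1254,-0.1354,-0.024,0],[0,0,0,-0.1254,-0.1354,-0.024,0]]'
```

```text
t: 2.0
eef_pos: [334.4, 401.8, 285.0]
ee_rot: [0.153, 0.988, 0.0, 0.0]
wrist_force: [1.2, -0.5, -0.4]
opening: 87.8
t: 2.5
eef_pos: [432.5, 192.9, 315.2]
ee_rot: [0.153, 0.988, 0.0, 0.0]
wrist_force: [1.3, 0.0, 0.2]
opening: 88.1
```

```bash
python3 -m jog '[[0,0,0,-0.1254,-0.1354,-0.024,0],[0,0,0,-0.1254,-0.1354,-0.024,0],[0,0,0,-0.1254,-0.1354,-0.024,0],[0,0,0,-0.1254,-0.1354,-0.024,0],[0,0,0,-0.1254,-0.1354,0,0]]' && python3 -m jog '[[0,0,0,0,0,0,0],[0,0,0,0,0,0,0],[0,0,0,0,0,0,0],[0,0,0,0,0,0,0],[0,0,0,0,0,0,0]]'
python3 - <<'E'
from h import *
p=viewer.capture("wrist");cv2.imwrite("pics/w1.png",p["color"]); print(sense()["eef_pos"])
E
```

```text
t: 3.0
eef_pos: [530.9, -15.9, 339.8]
ee_rot: [0.153, 0.988, 0.0, 0.001]
wrist_force: [1.0, 1.0, 0.4]
opening: 88.1
t: 3.5
eef_pos: [529.6, -12.7, 338.8]
ee_rot: [0.152, 0.988, 0.0, -0.0]
wrist_force: [0.5, -0.1, -0.4]
opening: 88.0
[529.62504995 -12.97527144 338.80994551]
```

View pics/w1.png

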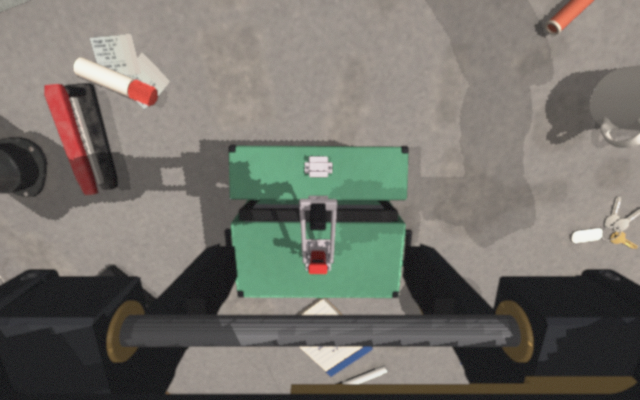

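Run:
```python
from h import *
p=viewer.capture("wrist"); crop(p,(220,138,420,308),4,"pics/w1c.png")
```

```text
(no output)
```

View pics/w1c.png

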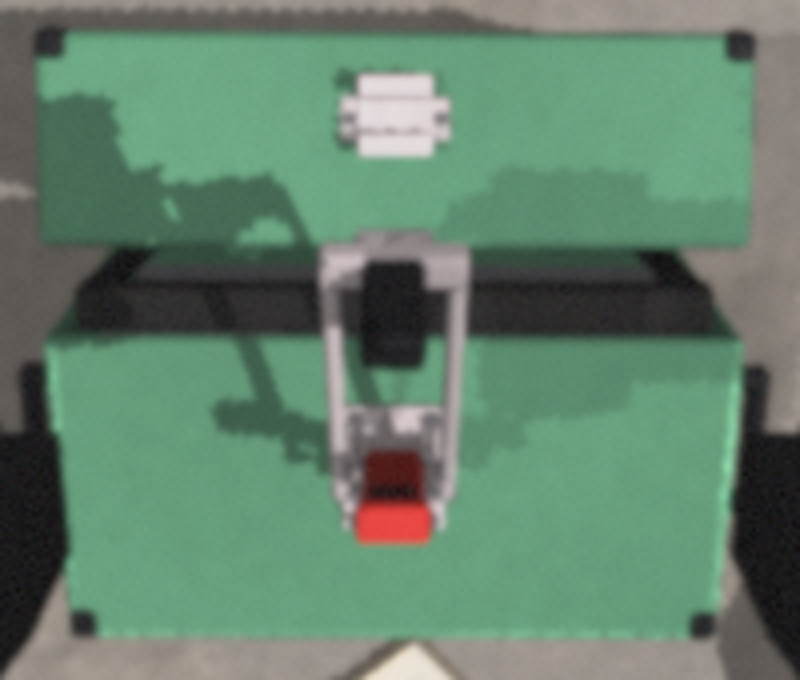

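```bash
cat > fit2.py <<'E'
from h import *
from scipy.optimize import least_squares
p=viewer.capture("wrist"); o=np.array((220,138)); S=4
obs=[(0,(0,-100,140),(47,340)),(0,(0,100,140),(741,338)),(0,(100,-100,140),(70,638)),(0,(100,100,140),(718,638)),
(1,(-60,-100,140),(36,32)),(1,(-60,100,140),(754,32)),(1,(0,-100,140),(40,246)),(1,(0,100,140),(750,246))]
px=lambda uv:(np.array(uv)+.5)/S+o-.5
def f(q): return np.ravel([proj(p,case2w(q,lid(q[3],P) if l else P))[0]-px(uv) for l,P,uv in obs])
s=least_squares(f,[577,-29,-.308,.2]); q=s.x; print(q,f(q).reshape(-1,2).round(2).tolist())
kp=[((-10.75),(395,73)),((10.75),(395,157))]
def k(a): return np.ravel([proj(p,case2w(q,lid(q[3],(-30+a[0]+dx,a[1],151))))[0]-px(uv) for dx,uv in kp])
sk=least_squares(k,[0,0]); print("keeper off",sk.x,k(sk.x).round(2))
def L2(a):
    L=latch(*a); el=a[1]-a[0]; bx=np.array([np.cos(el),0,-np.sin(el)]);ex=np.array([np.cos(a[0]),0,np.sin(a[0])]);ez=np.array([-ex[2],0,ex[0]])
    L["tabfar"]=L["tab"]+5*bx; L["tabnear"]=L["tab"]-5*bx
    L["end"]=np.array([35,0,152.])+58*ex+4.5*ez; return L
def g(a):
    L=L2(a); return np.ravel([proj(p,case2w(q,L[n]))[0]-px(uv) for n,uv in(("tabfar",(394,367)),("end",(394,525)))])
s2=least_squares(g,[1.6,2]); print(s2.x,s2.x[1]-s2.x[0],g(s2.x).round(2)); L=L2(s2.x)
print({n:(v.round(1),case2w(q,v)[0].round(1)) for n,v in L.items()})
im=cv2.resize(p["color"][138:308,220:420],None,fx=4,fy=4,interpolation=cv2.INTER_CUBIC)
for n,v in L.items():
    u=((proj(p,case2w(q,v))[0]-o+.5)*S).astype(int); cv2.circle(im,tuple(map(int,u)),4,(255,0,255),1); cv2.putText(im,n,(int(u[0])+6,int(u[1])),0,.4,(0,255,255))
cv2.imwrite("pics/f2.png",im)
E
python3 fit2.py
```

```text
[ 5.79838797e+02 -3.05003497e+01 -3.07070984e-01  2.29576314e-01] [[-1.26, -0.22], [1.49, 0.35], [0.25, 0.46], [0.16, 0.54], [-1.27, -0.51], [0.97, -0.46], [-0.88, 0.32], [0.59, 0.38]]
keeper off [-6.48393118  0.21985782] [-0.    0.41  0.   -0.41]
[1.75995655 2.20403834] 0.4440817885743742 [-0.38 -0.   -0.19  0.  ]
{'tip': (array([ 16.8,   0. , 204.5]), array([595.9, -35.6, 204.5])), 'piv': (array([ 35.8,   0. , 164. ]), array([614. , -41.3, 164. ])), 'claw': (array([-48.4,   0. , 195.2]), array([533.7, -15.9, 195.2])), 'tab': (array([-32.9,   0. , 227.7]), array([548.4, -20.5, 227.7])), 'tabfar': (array([-28.4,   0. , 225.6]), array([552.7, -21.9, 225.6])), 'tabnear': (array([-37.5,   0. , 229.9]), array([544.1, -19.2, 229.9])), 'end': (array([ 19.7,   0. , 208.1]), array([598.6, -36.4, 208.1]))}
```

View pics/f2.png

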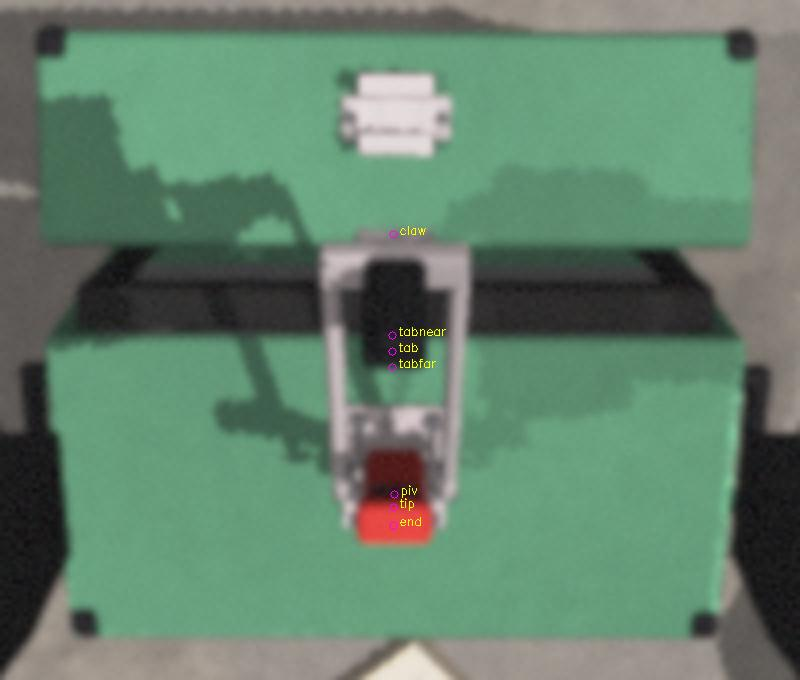

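```bash
cat >> h.py <<'E'
Q=(579.8,-30.5,-.307)
def cpos(s=None):
    s=s or sense(); return R.from_euler('z',-Q[2]).apply(s["eef_pos"]-[Q[0],Q[1],0])
def fcase(s=None):
    s=s or sense(); return R.from_euler('z',-Q[2]).apply(s["wrist_force"])
E
python3 - <<'E'
from h import *
print(cpos(), R.from_euler('z',-Q[2]).apply(R.from_quat(sense()["ee_rot"]).as_matrix().T).T.round(3))
E
```

```text
[-52.85780409   1.10329867 338.79817608] [[-1. -0.  0.]
 [-0.  1.  0.]
 [-0.  0. -1.]]
```

```bash
python3 -m jog '[[0,0,0.0455,0,0,0,255],[0,0,0.0455,0,0,0,255],[0,0,0.0455,0,0,0,255],[0,0,0.0455,0,0,0,255],[0,0,0.0455,0,0,0,255]]' 20 && python3 -m jog '[[0,0,0.0455,0,0,0,255],[0,0,0.0455,0,0,0,255],[0,0,0.0455,0,0,0,255],[0,0,0.0455,0,0,0,255],[0,0,0.0455,0,0,0,255]]' && python3 -m jog '[[0,0,0.045,0,0,0,255],[0,0,0,0.148,-0.154,0,255],[0,0,0,0.148,-0.154,0,255],[0,0,0,0,0,0,255],[0,0,0,0,0,0,255]]'
python3 - <<'E'
from h import *
print(cpos(), R.from_euler('z',-Q[2]).apply(R.from_quat(sense()["ee_rot"]).as_matrix().T).T.round(3),sense()["joint_pos"])
E
```

```text
t: 4.15
eef_pos: [529.8, -13.9, 338.8]
ee_rot: [0.492, 0.871, 0.0, -0.0]
wrist_force: [-0.5, 0.0, -0.7]
opening: 50.3
t: 4.65
eef_pos: [529.8, -13.8, 338.7]
ee_rot: [0.765, 0.644, 0.0, -0.0]
wrist_force: [0.2, -0.8, -0.2]
opening: 10.4
t: 5.15
eef_pos: [481.8, 75.1, 338.9]
ee_rot: [0.806, 0.592, 0.0, -0.0]
wrist_force: [0.4, -0.3, -0.3]
opening: 0.5
[-125.37177583   71.05442037  338.88407475] [[-0.003  1.     0.   ]
 [ 1.     0.003  0.   ]
 [ 0.     0.    -1.   ]] [-0.37322255  0.40332946  0.18336718  1.86414333 -0.09315339  0.88208289
 -0.44916621]
```

```bash
python3 -m jog '[[0,0,0,0,0,0.17,255],[0,0,0,0,0,0.17,255],[0,0,0,0,0,0.17,255],[0,0,0,0,0,0.17,255],[0,0,0,0,0,0.17,255]]' && python3 -m jog '[[0,0,0,0,0.01,0.018,255],[0,0,0,0,0.01,0,255],[0,0,0,0,0,0,255],[0,0,0,0,0,0,255],[0,0,0,0,0,0,255]]'
python3 - <<'E'
from h import *
print(cpos(),fcase())
p=viewer.capture("wrist");cv2.imwrite("pics/w2.png",p["color"]);p=viewer.capture("side");crop(p,(220,120,350,260),5,"pics/s2.png")
E
```

```text
t: 5.65
eef_pos: [483.4, 72.0, 124.8]
ee_rot: [0.808, 0.589, 0.001, 0.001]
wrist_force: [0.5, -0.2, -0.4]
opening: 0.4
t: 6.15
eef_pos: [487.9, 72.4, 123.4]
ee_rot: [0.807, 0.59, 0.002, 0.001]
wrist_force: [-0.4, 0.3, -0.3]
opening: 0.4
[-118.65708613   70.31638129  123.36256431] [-0.4443992   0.13852658 -0.28741871]
```

View pics/w2.png

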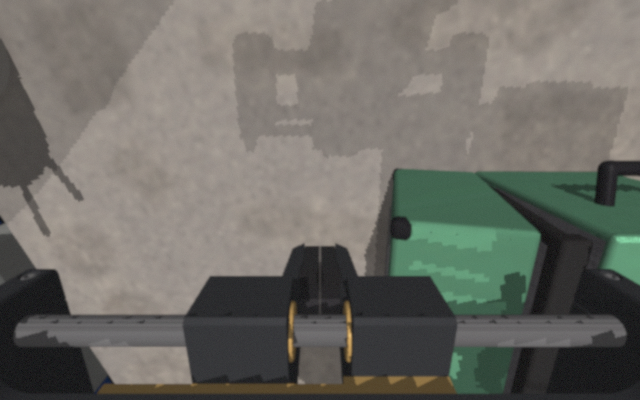

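View pics/s2.png

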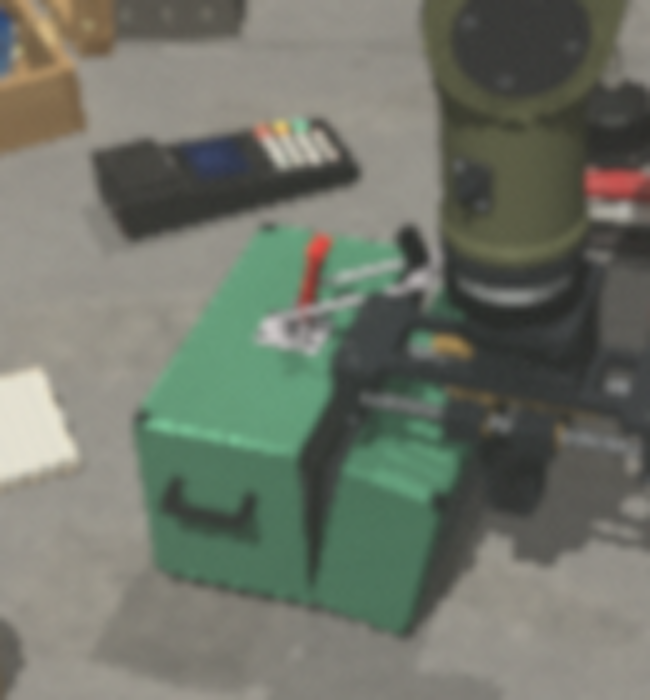

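```bash
python3 -m jog '[[0,0,0,0,0.01,0,255],[0,0,0,0,0.01,0,255],[0,0,0,0,0.01,0,255],[0,0,0,0,0.01,0,255],[0,0,0,0,0.01,0,255]]'
python3 - <<'E'
from h import *
print(cpos(),fcase())
E
```

```text
t: 6.75
eef_pos: [499.1, 68.3, 121.6]
ee_rot: [0.807, 0.59, -0.0, -0.0]
wrist_force: [0.9, 0.1, -1.3]
opening: 0.5
[-106.79600727   69.80949016  121.63942643] [ 0.84692229  0.35646198 -1.29065031]
```

```bash
python3 -m jog '[[0,0,0,0,0.008,0,255],[0,0,0,0,0.008,0,255],[0,0,0,0,0.008,0,255],[0,0,0,0,0,0,255],[0,0,0,0,0,0,255]]'
python3 - <<'E'
from h import *
print(cpos(),fcase())
E
```

```text
t: 7.25
eef_pos: [504.5, 66.6, 121.7]
ee_rot: [0.807, 0.59, -0.0, -0.0]
wrist_force: [-0.9, 0.2, -0.6]
opening: 0.9
[-101.15588799   69.80748971  121.67462272] [-0.89999598 -0.09341193 -0.56596417]
```

```bash
python3 -m jog '[[0,0,0,0,0.008,0,255],[0,0,0,0,0.008,0,255],[0,0,0,0,0.008,0,255],[0,0,0,0,0,0,255],[0,0,0,0,0,0,255]]'
python3 - <<'E'
from h import *
print(cpos(),fcase())
p=viewer.capture("wrist");cv2.imwrite("pics/w3.png",p["color"])
E
```

```text
t: 7.75
eef_pos: [504.9, 66.3, 121.2]
ee_rot: [0.806, 0.591, -0.004, -0.004]
wrist_force: [-10.1, 3.7, 6.6]
opening: 0.4
[-100.6793974    69.67984289  121.23992532] [-10.74924388   0.49629567   6.60557902]
```

View pics/w3.png

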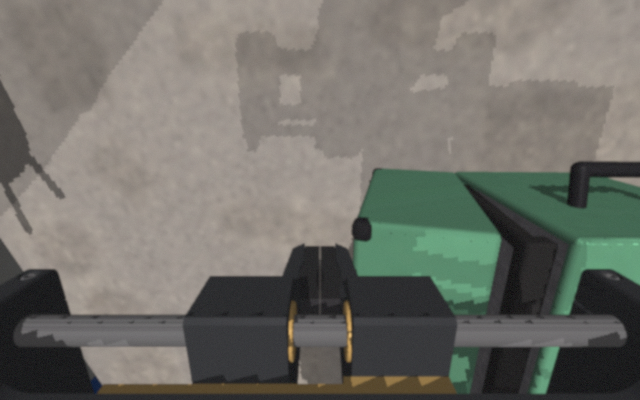

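```bash
python3 -m jog '[[0,0,0,0,-0.03,0,255],[0,0,0,0,-0.03,-0.016,255],[-0.037,0,0,0,0,-0.016,255],[-0.037,0,0,0,0,0,255],[-0.037,0,0,0,0,0,255]]' ; python3 -m jog '[[0,0,0,0,0,0,255],[0,0,0,0,0,0,255],[0,0,0,0,0,0,255],[0,0,0,0,0,0,255],[0,0,0,0,0,0,255]]' ;python3 - <<'E'
from h import *
print(cpos(),fcase(), R.from_euler('z',-Q[2]).apply(R.from_quat(sense()["ee_rot"]).as_matrix().T).T.round(3))
p=viewer.capture("wrist");cv2.imwrite("pics/w4.png",p["color"])
E
```

```text
t: 8.3
eef_pos: [504.1, 74.4, 142.8]
ee_rot: [0.802, 0.586, 0.064, 0.1]
wrist_force: [-0.7, 0.7, -0.2]
opening: 0.5
t: 8.8
eef_pos: [506.8, 73.9, 142.5]
ee_rot: [0.802, 0.585, 0.065, 0.1]
wrist_force: [-0.2, 0.1, -0.0]
opening: 0.5
[-101.17422259   77.42024808  142.48618145] [-0.24255551  0.00996865 -0.03818824] [[ 0.005  0.972  0.237]
 [ 1.    -0.002 -0.012]
 [-0.012  0.237 -0.972]]
```

View pics/w4.png

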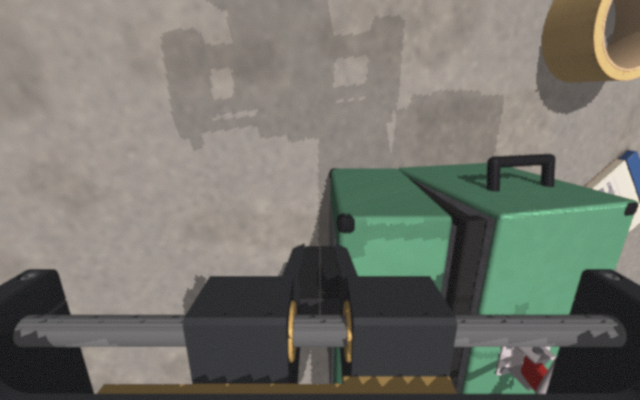

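```bash
python3 -m jog '[[0,0,0,0,-0.022,0.02,255],[0,0,0,0,-0.022,0.023,255],[0,0,0,0,0,0,255],[0,0,0,0,0,0,255],[0,0,0,0,0,0,255]]' ;python3 - <<'E'
from h import *
print(cpos(),fcase(), R.from_euler('z',-Q[2]).apply(R.from_quat(sense()["ee_rot"]).as_matrix().T).T.round(3))
E
```

```text
t: 9.35
eef_pos: [502.3, 77.9, 133.8]
ee_rot: [0.804, 0.584, 0.062, 0.098]
wrist_force: [0.2, -0.1, 0.3]
opening: 0.5
[-106.60024246   79.90344918  133.76618788] [ 0.22823521 -0.03942614  0.31341633] [[ 0.009  0.973  0.231]
 [ 1.    -0.006 -0.016]
 [-0.014  0.231 -0.973]]
```

```bash
python3 -m jog '[[0,0,0,0,0,0.016,255],[0,0,0,0,0.01,0.0024,255],[0,0,0,0,0.01,0.0024,255],[0,0,0,0,0.01,0.0024,255],[0,0,0,0,0,0,255]]' ;python3 - <<'E'
from h import *
print(cpos(),fcase())
E
```

```text
t: 9.85
eef_pos: [507.7, 76.9, 129.6]
ee_rot: [0.803, 0.586, 0.059, 0.095]
wrist_force: [-6.5, 2.7, 1.6]
opening: 0.6
[-101.18080783   80.54820059  129.63428348] [-6.9644766   0.59044988  1.58591501]
```

```bash
python3 -m jog '[[0,0,0,0,0.008,0.002,255],[0,0,0,0,0.008,0.002,255],[0,0,0,0,0.008,0.002,255],[0,0,0,0,0,0,255],[0,0,0,0,0,0,255]]' ;python3 - <<'E'
from h import *
print(cpos(),fcase())
E
```

```text
t: 10.35
eef_pos: [513.4, 75.1, 129.5]
ee_rot: [0.802, 0.586, 0.059, 0.095]
wrist_force: [-6.9, 2.4, 2.1]
opening: 0.5
[-95.2020875   80.59110708 129.52165028] [-7.3483378   0.23381572  2.06829048]
```

```bash
python3 -m jog '[[0,0,0,0,0.006,0.0015,255],[0,0,0,0,0.006,0.0015,255],[0,0,0,0,0.004,0.001,255],[0,0,0,0,0,0,255],[0,0,0,0,0,0,255]]' ;python3 - <<'E'
from h import *
print(cpos(),fcase())
p=viewer.capture("wrist");cv2.imwrite("pics/w5.png",p["color"])
E
```

```text
t: 10.85
eef_pos: [517.4, 73.8, 129.5]
ee_rot: [0.803, 0.586, 0.059, 0.095]
wrist_force: [-7.0, 2.4, 2.6]
opening: 0.1
[-90.98821612  80.56577097 129.48556997] [-7.39295772  0.20454662  2.61247463]
```

View pics/w5.png

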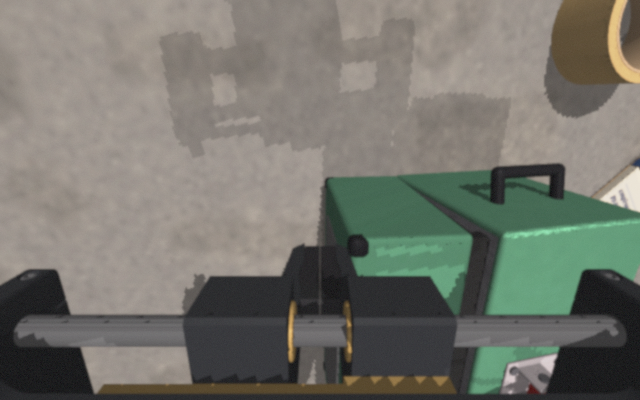

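Still a narrow gap; force steady (7.4 N, no seal yet). Continue.

```bash
python3 -m jog '[[0,0,0,0,0.006,0.0015,255],[0,0,0,0,0.006,0.0015,255],[0,0,0,0,0,0,255],[0,0,0,0,0,0,255],[0,0,0,0,0,0,255]]' ;python3 - <<'E'
from h import *
print(cpos(),fcase())
E
python3 -m jog '[[0,0,0,0,0.006,0.0015,255],[0,0,0,0,0.004,0.001,255],[0,0,0,0,0,0,255],[0,0,0,0,0,0,255],[0,0,0,0,0,0,255]]' ;python3 - <<'E'
from h import *
print(cpos(),fcase())
E
```

```text
t: 11.4
eef_pos: [519.6, 73.1, 129.2]
ee_rot: [0.803, 0.586, 0.058, 0.094]
wrist_force: [-7.8, 2.4, 2.7]
opening: 0.4
[-88.72054797  80.56338782 129.20610787] [-8.19826547 -0.04742854  2.73543438]
t: 11.9
eef_pos: [520.3, 73.0, 128.7]
ee_rot: [0.802, 0.587, 0.057, 0.092]
wrist_force: [-9.9, 4.4, 3.5]
opening: 0.2
[-87.98985964  80.64373987 128.70285095] [-10.76370121   1.18720942   3.50970271]
```

```bash
python3 -m jog '[[0,0,0,0,0.006,0.0015,255],[0,0,0,0,0.004,0.001,255],[0,0,0,0,0,0,255],[0,0,0,0,0,0,255],[0,0,0,0,0,0,255]]' ;python3 - <<'E'
from h import *
print(cpos(),fcase())
p=viewer.capture("side");crop(p,(220,120,350,260),5,"pics/s3.png")
E
```

```text
t: 12.4
eef_pos: [521.1, 72.7, 128.2]
ee_rot: [0.802, 0.587, 0.056, 0.091]
wrist_force: [-15.0, 4.8, 5.1]
opening: 0.5
[-87.15740029  80.67801486 128.20741552] [-15.77325003   0.08658798   5.05334549]
```

View pics/s3.png

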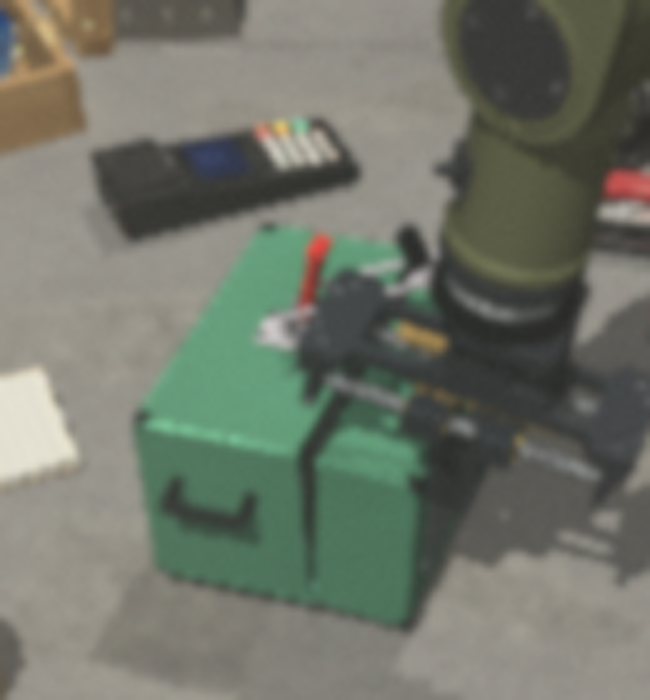

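```bash
python3 -m jog '[[0,0,0,0,-0.06,0,255],[0,0,0,0,-0.06,0,255],[0,0,0,0,0,-0.18,255],[0,0,0,0,0,-0.18,255],[0,0,0,0,0,-0.18,255]]' ; python3 -m jog '[[0.038,0,0,0,0,-0.18,255],[0.036,0,0,0,0,0,0],[0,0,-0.0455,0,0,0,0],[0,0,-0.0455,0,0,0,0],[0,0,-0.0455,0,0,0,0]]'; python3 -m jog '[[0,0,-0.0455,0,0,0,0],[0,0,-0.0455,0,0,0,0],[0,0,-0.0455,0,0,0,0],[0,0,-0.0455,0,0,0,0],[0,0,-0.0455,0,0,0,0]]'; python3 -m jog '[[0,0,-0.0455,0,0,0,0],[0,0,-0.0455,0,0,0,0],[0,0,-0.0455,0,0,0,0],[0,0,0,0,0,0,0],[0,0,0,0,0,0,0]]';python3 - <<'E'
from h import *
print(cpos(),fcase(), R.from_euler('z',-Q[2]).apply(R.from_quat(sense()["ee_rot"]).as_matrix().T).T.round(3))
E
```

```text
t: 12.95
eef_pos: [475.1, 91.6, 258.8]
ee_rot: [0.803, 0.585, 0.058, 0.097]
wrist_force: [1.6, 0.4, 0.2]
opening: 0.9
t: 13.45
eef_pos: [470.4, 96.4, 289.2]
ee_rot: [0.662, 0.75, -0.001, 0.014]
wrist_force: [-0.5, 0.5, 0.7]
opening: 30.3
t: 13.95
eef_pos: [470.2, 96.4, 289.2]
ee_rot: [0.358, 0.934, -0.006, 0.012]
wrist_force: [0.3, -0.2, -0.0]
opening: 70.4
t: 14.45
eef_pos: [470.1, 96.2, 289.1]
ee_rot: [0.156, 0.988, -0.009, 0.01]
wrist_force: [-0.1, -0.3, 0.4]
opening: 88.0
[-142.80882485   87.61652529  289.09116472] [ 0.021238   -0.29113055  0.37301643] [[-1.     0.006  0.023]
 [ 0.005  1.    -0.014]
 [-0.023 -0.014 -1.   ]]
```

```bash
python3 -m jog '[[-0.0045,0.0073,0,-0.12,-0.117,-0.067,0],[0,0,0,-0.12,-0.117,-0.067,0],[0,0,0,-0.12,-0.117,-0.067,0],[0,0,0,0,0,0,0],[0,0,0,0,0,0,0]]'; python3 -m jog '[[0,0,0,0,0,0,0],[0,0,0,0,0,0,0],[0,0,0,0,0,0,0],[0,0,0,0,0,0,0],[0,0,0,0,0,0,0]]';python3 - <<'E'
from h import *
print(cpos(),fcase(), R.from_euler('z',-Q[2]).apply(R.from_quat(sense()["ee_rot"]).as_matrix().T).T.round(3))
p=viewer.capture("wrist");cv2.imwrite("pics/w6.png",p["color"]); crop(p,(220,138,420,308),4,"pics/w6c.png")
E
```

```text
t: 14.95
eef_pos: [529.0, -15.1, 340.4]
ee_rot: [0.156, 0.988, 0.0, 0.0]
wrist_force: [-0.2, 0.0, -0.5]
opening: 88.7
t: 15.45
eef_pos: [528.7, -14.0, 340.3]
ee_rot: [0.153, 0.988, 0.0, -0.0]
wrist_force: [0.1, 0.6, -1.1]
opening: 87.6
[-5.36630043e+01  2.96790375e-01  3.40260915e+02] [-0.1050746   0.58122318 -1.13748588] [[-1.     0.001 -0.   ]
 [ 0.001  1.    -0.   ]
 [ 0.    -0.    -1.   ]]
```

View pics/w6c.png

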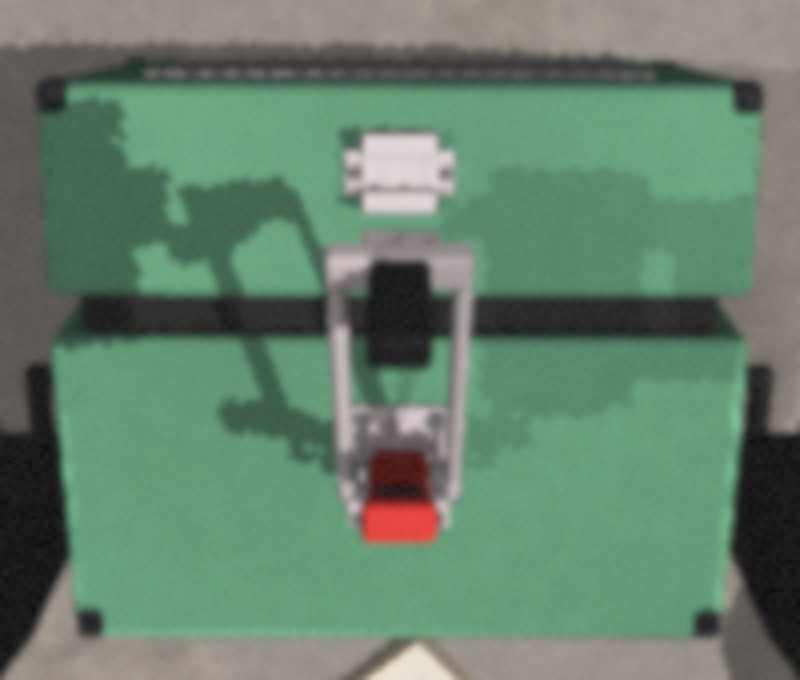

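```bash
sed -e 's/(47,340)/(53,342)/;s/(741,338)/(747,340)/;s/(70,638)/(78,638)/;s/(718,638)/(722,638)/;s/(36,32)/(40,84)/;s/(754,32)/(762,84)/;s/(40,246)/(47,298)/;s/(750,246)/(753,298)/;s/(395,73)/(400,131)/;s/(395,157)/(400,215)/;s/(394,367)/(399,367)/;s/(394,525)/(400,524)/' fit2.py > fit3.py; python3 fit3.py
```

```text
[ 5.80350375e+02 -3.03210920e+01 -3.08555877e-01  1.10728139e-01] [[-0.89, -0.29], [1.02, 0.2], [-0.02, 0.52], [0.18, 0.55], [-1.7, -0.03], [1.31, -0.07], [-0.22, -0.06], [0.35, -0.07]]
keeper off [-7.00226305 -0.03616745] [-0.    0.53  0.   -0.54]
[1.76729742 2.20757143] 0.4402740080937644 [ 0.25  0.    0.03 -0.  ]
{'tip': (array([ 16.4,   0. , 204.4]), array([596. , -35.3, 204.4])), 'piv': (array([ 35.8,   0. , 164. ]), array([614.4, -41.2, 164. ])), 'claw': (array([-48.6,   0. , 194.9]), array([534. , -15.6, 194.9])), 'tab': (array([-33.3,   0. , 227.4]), array([548.7, -20.2, 227.4])), 'tabfar': (array([-28.7,   0. , 225.3]), array([553. , -21.6, 225.3])), 'tabnear': (array([-37.8,   0. , 229.6]), array([544.3, -18.8, 229.6])), 'end': (array([ 19.3,   0. , 208. ]), array([598.7, -36.2, 208. ]))}
```

```bash
sed -i 's/^Q=.*/Q=(580.1,-30.4,-.308)/' h.py; python3 -m jog '[[0,0,0,-0.08,0,0.1,0],[0,0,0,0,0,0.12,0],[0,0,0,0,0,0.12,0],[0,0,0,0,0,0.06,0],[0,0,0,0,0,0,0]]'
python3 - <<'E'
from h import *
print(cpos(),fcase()); print(go(case2w(Q,[-33.7,0,224.5])[0]))
p=viewer.capture("wrist");cv2.imwrite("pics/w7.png",p["color"])
E
```

```text
t: 16.05
eef_pos: [546.5, -20.3, 238.3]
ee_rot: [0.154, 0.988, -0.0, -0.002]
wrist_force: [-0.1, 0.5, 0.1]
opening: 88.3
[-35.05987826  -0.56832988 238.29951569] [-0.26762928  0.49098816  0.10547938]
(array([-0.0057,  0.0024,  0.0552]), array([-1.4,  0.6, 13.8]))
```

View pics/w7.png

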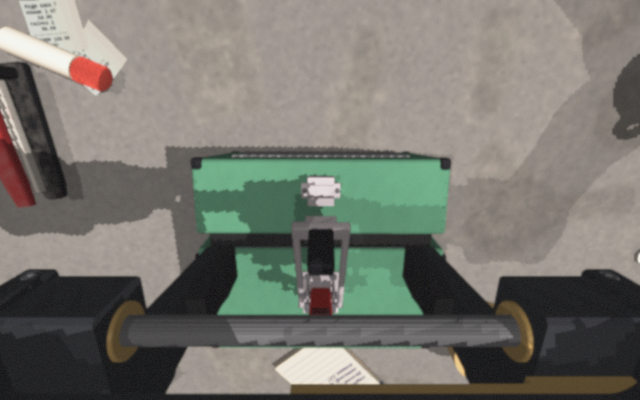

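```bash
python3 -m jog '[[0,0,0,-0.006,0.002,0.03,0],[0,0,0,0,0,0.025,0],[0,0,0,0,0,0,120],[0,0,0,0,0,0,180],[0,0,0,0,0,0,255]]' 12; python3 -m jog '[[0,0,0,0,0,0,255],[0,0,0,0,0,0,255],[0,0,0,0,0,0,255],[0,0,0,0,0,0,255],[0,0,0,0,0,0,255]]'
python3 - <<'E'
from h import *
print(cpos(),fcase())
p=viewer.capture("wrist");cv2.imwrite("pics/w8.png",p["color"])
E
```

```text
t: 16.6
eef_pos: [549.7, -20.5, 226.9]
ee_rot: [0.154, 0.988, 0.0, 0.0]
wrist_force: [-0.2, 0.9, -1.0]
opening: 66.3
t: 17.1
eef_pos: [549.5, -20.5, 226.5]
ee_rot: [0.154, 0.988, -0.0, -0.0]
wrist_force: [0.9, -0.1, -0.6]
opening: 26.1
[-3.21828236e+01  1.91888293e-01  2.26544074e+02] [ 0.94023349  0.15417971 -0.57862912]
```

View pics/w8.png

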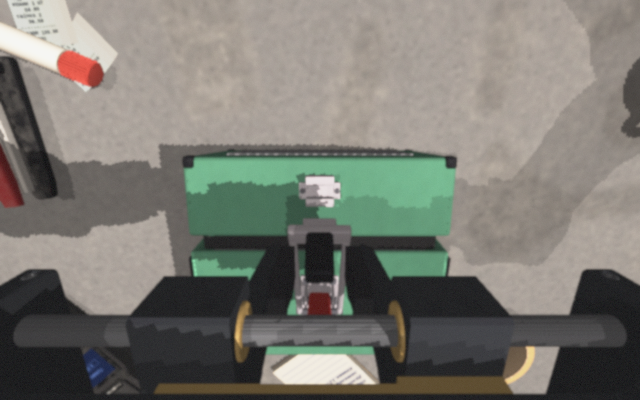

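```bash
python3 -m jog '[[0,0,0,0.004,0,0.009,255],[0,0,0,0,0,0,255],[0,0,0,0,0,0,255],[0,0,0,0,0,0,255],[0,0,0,0,0,0,255]]' 15;  python3 - <<'E'
from h import *
print(cpos(),fcase(),sense()["opening"])
p=viewer.capture("wrist");cv2.imwrite("pics/w9.png",p["color"])
E
```

```text
t: 17.65
eef_pos: [548.6, -20.3, 224.3]
ee_rot: [0.154, 0.988, -0.0, 0.0]
wrist_force: [0.4, -0.5, -0.4]
opening: 13.5
[-3.30616349e+01  4.04429391e-02  2.24314972e+02] [ 0.5510971  -0.4017712  -0.39346551] 13.510931583542522
```

View pics/w9.png

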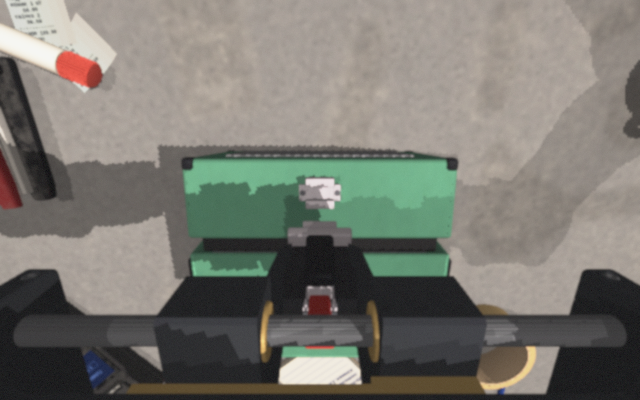

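```bash
python3 -m jog '[[0,0,0,0.022,0,0.03,255],[0,0,0,0.022,0,0.03,255],[0,0,0,0.0156,0,0.034,255],[0,0,0,0.0156,0,0.034,255],[0,0,0,0,0,0,255]]' ;  python3 - <<'E'
from h import *
print(cpos(),fcase(),sense()["opening"])
p=viewer.capture("wrist");cv2.imwrite("pics/w10.png",p["color"])
E
```

```text
t: 18.2
eef_pos: [529.3, -14.1, 191.0]
ee_rot: [0.154, 0.988, -0.0, -0.002]
wrist_force: [-0.8, -1.1, 0.7]
opening: 13.4
[-5.33637871e+01  1.06480038e-01  1.90962553e+02] [-0.39455968 -1.27654058  0.7346459 ] 13.414286977936712
```

View pics/w10.png

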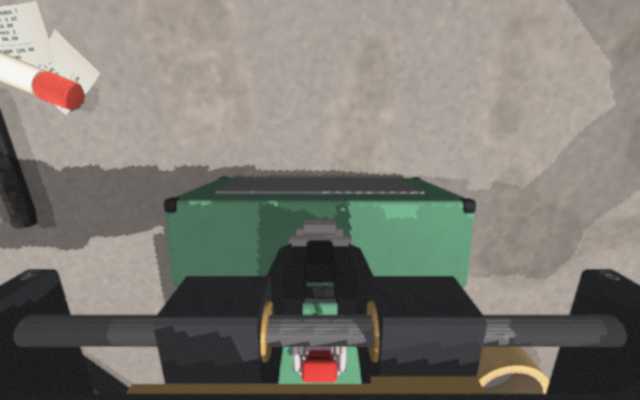

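```bash
python3 -m jog '[[0,0,0,0.003,0,0.012,255],[0,0,0,0.003,0,0.012,255],[0,0,0,0.001,0,0.008,255],[0,0,0,0,0,0,255],[0,0,0,0,0,0,255]]' ;  python3 - <<'E'
from h import *
print(cpos(),fcase(),sense()["opening"])
p=viewer.capture("wrist");crop(p,(220,150,420,300),4,"pics/w11.png");p=viewer.capture("side");crop(p,(220,120,350,260),5,"pics/s11.png")
E
```

```text
t: 18.75
eef_pos: [528.4, -13.8, 184.2]
ee_rot: [0.154, 0.988, 0.0, -0.001]
wrist_force: [-3.0, -0.2, 1.1]
opening: 14.0
[-5.42954899e+01  1.56943488e-01  1.84171288e+02] [-2.76388869 -1.10521686  1.06273436] 13.954534021874508
```

View pics/w11.png

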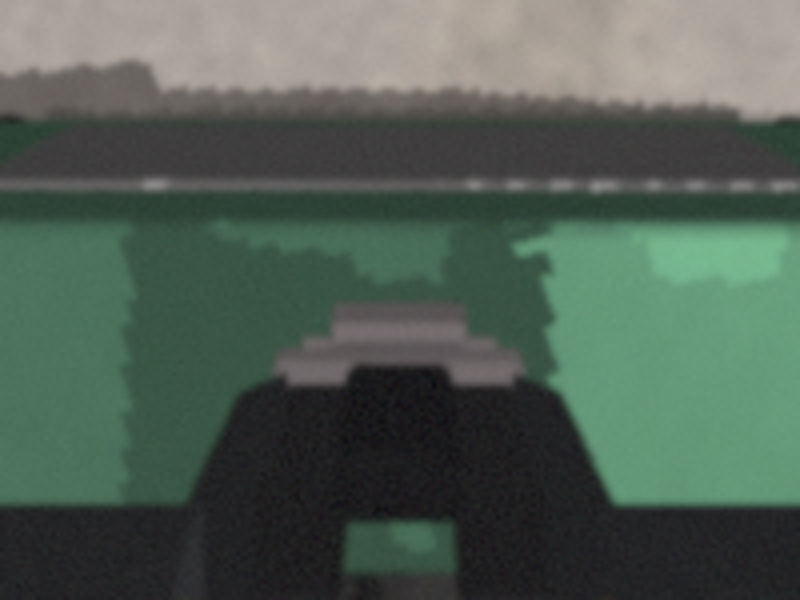

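View pics/s11.png

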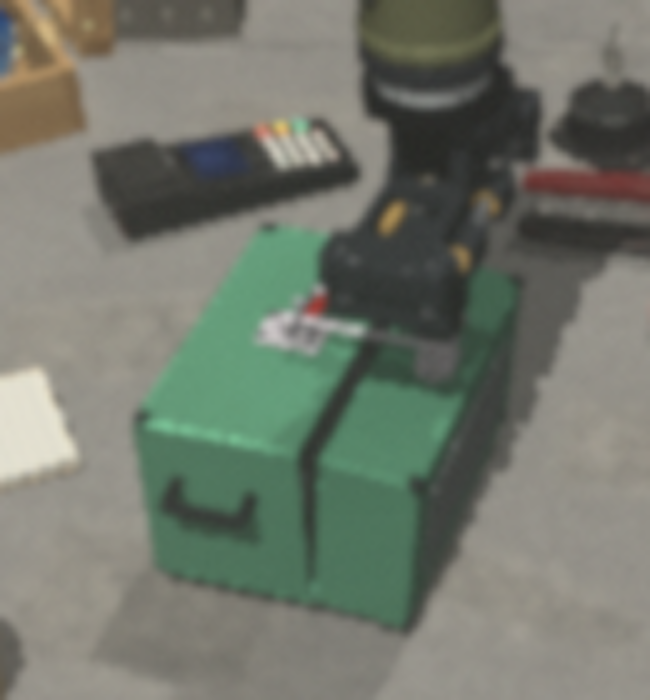

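```bash
python3 -m jog '[[0,0,0,0.003,0,0.007,255],[0,0,0,0.002,0,0.007,255],[0,0,0,0.001,0,0.006,255],[0,0,0,0,0,0,255],[0,0,0,0,0,0,255]]' ;  python3 - <<'E'
from h import *
print(cpos(),fcase(),sense()["opening"])
E
```

```text
t: 19.35
eef_pos: [528.0, -13.7, 179.4]
ee_rot: [0.154, 0.988, -0.0, 0.0]
wrist_force: [-0.2, -0.6, 1.0]
opening: 14.0
[-5.47140927e+01  1.69562482e-01  1.79365273e+02] [ 0.01400261 -0.67378156  0.97242053] 13.968724754784294
```

```bash
python3 -m jog '[[0,0,0,0.001,0,0.006,255],[0,0,0,0.001,0,0.006,255],[0,0,0,0,0,0,255],[0,0,0,0,0,0,255],[0,0,0,0,0,0,255]]' ;  python3 - <<'E'
from h import *
print(cpos(),fcase(),sense()["opening"])
E
```

```text
t: 19.85
eef_pos: [527.5, -13.5, 176.4]
ee_rot: [0.154, 0.988, -0.0, 0.0]
wrist_force: [1.0, -1.3, 0.3]
opening: 14.0
[-55.26378644   0.18781236 176.41428138] [ 1.36649459 -0.96957285  0.31722803] 13.990510469719144
```

```bash
python3 -m jog '[[0,0,0,0.001,0,0.006,255],[0,0,0,0.001,0,0.006,255],[0,0,0,0,0,0,255],[0,0,0,0,0,0,255],[0,0,0,0,0,0,255]]' ;  python3 - <<'E'
from h import *
print(cpos(),fcase(),sense()["opening"])
E
```

```text
t: 20.35
eef_pos: [526.9, -13.3, 174.6]
ee_rot: [0.154, 0.988, 0.0, 0.001]
wrist_force: [-1.8, 0.1, 12.8]
opening: 13.9
[-55.93249204   0.19499098 174.5716878 ] [-1.75811797 -0.42342237 12.8308011 ] 13.92519958220835
```

```bash
python3 -m jog '[[0,0,0,0,0,-0.008,255],[0,0,0,0,0,0,255],[0,0,0,0,0,0,255],[0,0,0,0,0,0,255],[0,0,0,0,0,0,255]]' ;  python3 - <<'E'
from h import *
print(cpos(),fcase(),sense()["opening"])
p=viewer.capture("wrist");crop(p,(220,150,420,300),4,"pics/w12.png");p=viewer.capture("side");crop(p,(280,170,330,220),12,"pics/s12.png")
E
```

```text
t: 20.85
eef_pos: [526.9, -13.3, 175.2]
ee_rot: [0.154, 0.988, -0.0, 0.0]
wrist_force: [1.9, -0.5, 0.2]
opening: 13.8
[-55.92726322   0.18603439 175.18291764] [2.00915078 0.1112746  0.15916515] 13.83622406469869
```

View pics/w12.png

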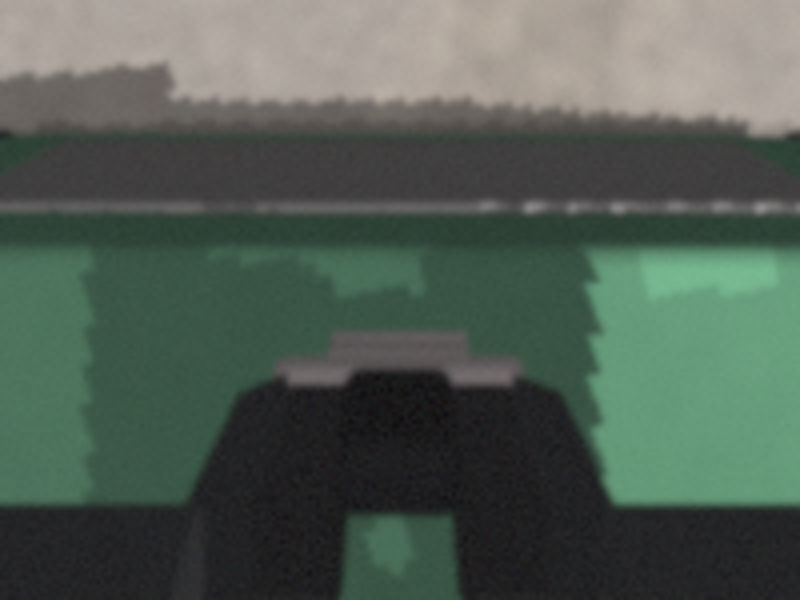

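View pics/s12.png

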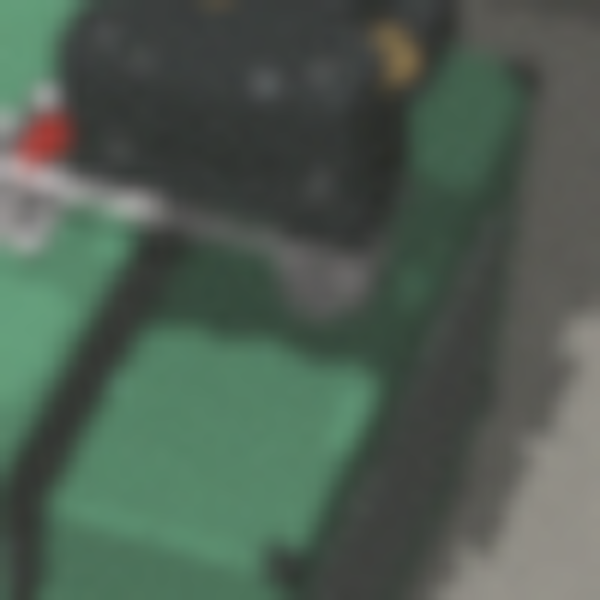

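Run:
```python
from h import *
p=viewer.capture("wrist")
v=lambda P:proj(p,case2w(Q,P))[0][1].round(1)
for th in(.09,.11,.13): print("th",th,"outer edge v",v(lid(th,(-60,0,140))), "obs 211.2; wall outer top",[ (kx,v(lid(th,(kx-10.75,0,151))),v(lid(th,(kx-10.75,0,140))),v(lid(th,(kx-4.75,0,151)))) for kx in(-34,-37,-40)])
for cx in (-48,-50,-52):
  for cz in (138,142,146):
    print(cx,cz,"tongue outer bottom",v((cx-3,0,cz)),"plate outer bottom",v((cx-3,0,cz+8)),"plate outer top",v((cx-3,0,cz+14)),"plate inner top",v((cx+3,0,cz+14)))
```

```text
th 0.09 outer edge v 217.3 obs 211.2; wall outer top [(-34, np.float64(248.8), np.float64(241.9), np.float64(258.8)), (-37, np.float64(243.8), np.float64(237.1), np.float64(253.8)), (-40, np.float64(238.7), np.float64(232.3), np.float64(248.8))]
th 0.11 outer edge v 212.9 obs 211.2; wall outer top [(-34, np.float64(244.0), np.float64(237.7), np.float64(254.0)), (-37, np.float64(238.9), np.float64(232.9), np.float64(249.0)), (-40, np.float64(233.8), np.float64(228.1), np.float64(244.0))]
th 0.13 outer edge v 208.6 obs 211.2; wall outer top [(-34, np.float64(239.2), np.float64(233.5), np.float64(249.3)), (-37, np.float64(234.0), np.float64(228.7), np.float64(244.2)), (-40, np.float64(228.9), np.float64(223.8), np.float64(239.2))]
-48 138 tongue outer bottom 249.8 plate outer bottom 256.3 plate outer top 261.6 plate inner top 271.2
-48 142 tongue outer bottom 253.0 plate outer bottom 259.8 plate outer top 265.3 plate inner top 275.0
-48 146 tongue outer bottom 256.3 plate outer bottom 263.4 plate outer top 269.1 plate inner top 279.1
-50 138 tongue outer bottom 246.8 plate outer bottom 253.2 plate outer top 258.3 plate inner top 268.0
-50 142 tongue outer bottom 249.9 plate outer bottom 256.6 plate outer top 262.0 plate inner top 271.8
-50 146 tongue outer bottom 253.2 plate outer bottom 260.1 plate outer top 265.8 plate inner top 275.8
-52 138 tongue outer bottom 243.7 plate outer bottom 250.0 plate outer top 255.1 plate inner top 264.8
-52 142 tongue outer bottom 246.8 plate outer bottom 253.3 plate outer top 258.6 plate inner top 268.5
-52 146 tongue outer bottom 250.0 plate outer bottom 256.8 plate outer top 262.4 plate inner top 272.5
```

```bash
python3 -m jog '[[0,0,0,-0.006,0,0,255],[0,0,0,-0.006,0,0,255],[0,0,0,0,0,0,255],[0,0,0,0,0,0,255],[0,0,0,0,0,0,255]]' ;  python3 - <<'E'
from h import *
print(cpos(),fcase(),sense()["opening"])
E
```

```text
t: 21.5
eef_pos: [527.0, -13.3, 175.0]
ee_rot: [0.154, 0.988, 0.0, -0.003]
wrist_force: [-5.1, 1.0, 4.3]
opening: 13.8
[-5.57642041e+01  1.59144262e-01  1.74961772e+02] [-5.12237449 -0.6056717   4.26644043] 13.792747465962588
```

```bash
python3 -m jog '[[0,0,0,0.006,0,0,255],[0,0,0,0.006,0,0,255],[0,0,0,0.006,0,0,255],[0,0,0,0,0,0,255],[0,0,0,0,0,0,255]]' ;  python3 - <<'E'
from h import *
print(cpos(),fcase(),sense()["opening"])
E
```

```text
t: 22.0
eef_pos: [526.8, -13.2, 175.6]
ee_rot: [0.154, 0.988, -0.0, 0.002]
wrist_force: [4.6, -1.9, -0.9]
opening: 13.8
[-56.00117897   0.19140221 175.61554313] [ 4.98479477 -0.41005244 -0.89582045] 13.762452955060057
```

```bash
python3 -m jog '[[0,0,0,-0.009,0,-0.022,255],[0,0,0,-0.004,0,-0.022,255],[0,0,0,0,0,0,255],[0,0,0,0,0,0,255],[0,0,0,0,0,0,255]]' ;  python3 - <<'E'
from h import *
print(cpos(),fcase(),sense()["opening"])
p=viewer.capture("wrist");crop(p,(220,150,420,300),4,"pics/w13.png")
E
```

```text
t: 22.5
eef_pos: [527.8, -13.6, 186.2]
ee_rot: [0.154, 0.988, 0.0, -0.0]
wrist_force: [-0.1, -0.2, 0.2]
opening: 14.0
[-5.49895306e+01  1.77291405e-01  1.86243747e+02] [-0.02883733 -0.1729043   0.18008106] 14.001824447786888
```

View pics/w13.png

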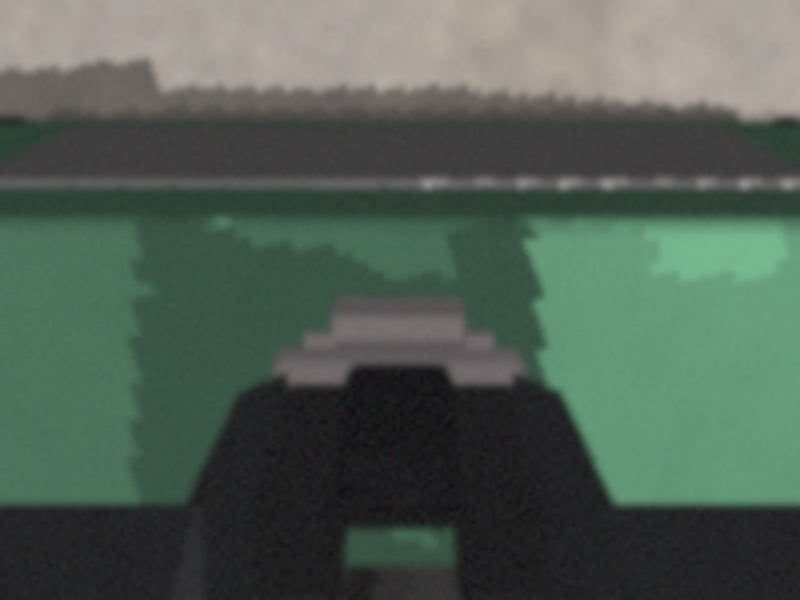

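```bash
python3 -m jog '[[0,0,0,0.008,0,0,255],[0,0,0,0.008,0,0,255],[0,0,0,0.008,0,0,255],[0,0,0,0,0,0,255],[0,0,0,0,0,0,255]]' ;  python3 - <<'E'
from h import *
print(cpos(),fcase(),sense()["opening"])
E
```

```text
t: 23.05
eef_pos: [527.3, -13.4, 187.4]
ee_rot: [0.154, 0.988, -0.001, 0.005]
wrist_force: [8.9, -2.7, -3.2]
opening: 13.3
[-55.46751279   0.23280717 187.38047729] [ 9.27685295  0.07885571 -3.15994184] 13.3439331438271
```

```bash
python3 -m jog '[[0,0,0,-0.012,0,0.002,255],[0,0,0,-0.012,0,0,255],[0,0,0,0,0,0,255],[0,0,0,0,0,0,255],[0,0,0,0,0,0,255]]' ;python3 - <<'E'
from h import *
print(cpos(),fcase())
p=viewer.capture("side");b=p["color"][170:220,280:330]
a=cv2.imread("pics/s12.png")
cv2.imwrite("pics/s13.png",np.hstack([cv2.resize(a,(390,390)),cv2.resize(b,(390,390),interpolation=cv2.INTER_CUBIC)]))
f=lambda P:((proj(p,case2w(Q,P))[0]-[280,170]+.5)*7.8).round()
for y in(-10,10):
  for kx in (-47.75,-26.25):
    print(y,kx,f(lid(.115,(kx,y,140))),f(lid(.115,(kx,y,151))))
E
```

```text
t: 23.55
eef_pos: [527.4, -13.4, 185.6]
ee_rot: [0.154, 0.988, 0.0, -0.001]
wrist_force: [-2.3, -0.1, 1.8]
opening: 13.7
[-55.42288901   0.22803561 185.64243702] [-2.17076753 -0.77116419  1.8207454 ]
-10 -47.75 [245. 169.] [248. 147.]
-10 -26.25 [191. 154.] [193. 132.]
10 -47.75 [228. 202.] [231. 180.]
10 -26.25 [174. 187.] [176. 165.]
```

View pics/s13.png

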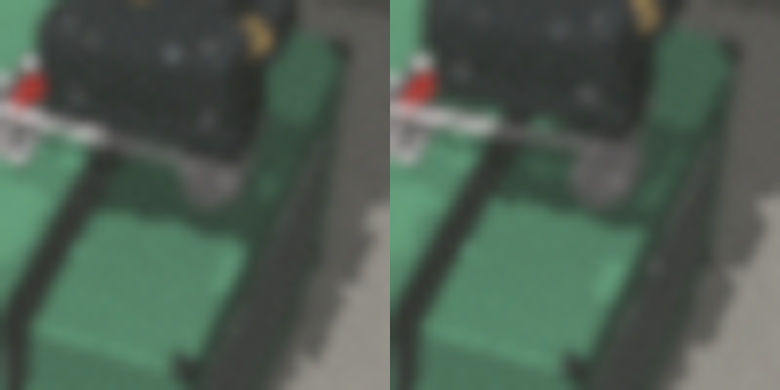

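```bash
python3 - <<'E'
from h import *
p=viewer.capture("side")
f=lambda P:((proj(p,case2w(Q,P))[0]-[280,170]+.5)*7.8).round()
P=np.array([35.8,0,164.])
for el,n in((-.2,"groove"),(-.154,"mid"),(-.11,"wall"),(-.04,"air groove"),(.05,"air wall")):
    bx=np.array([np.cos(el),0,-np.sin(el)]);
    print(n,[f(P-s*bx+[0,14.5,0]).tolist()[0:2] for s in(30,60,89.5)])
k=cv2.resize(p["color"][170:220,280:330],(780,780),interpolation=cv2.INTER_CUBIC); cv2.imwrite("pics/s14.png",k)
E
python3 - <<'E'
import cv2
a=cv2.imread("pics/s12.png"); cv2.imwrite("pics/s15.png",cv2.resize(a,(780,780)))
E
```

```text
groove [[50.0, 127.0], [126.0, 153.0], [201.0, 180.0]]
mid [[51.0, 124.0], [127.0, 148.0], [203.0, 171.0]]
wall [[51.0, 121.0], [128.0, 142.0], [204.0, 163.0]]
air groove [[51.0, 117.0], [128.0, 134.0], [204.0, 150.0]]
air wall [[51.0, 111.0], [127.0, 122.0], [203.0, 133.0]]
```

View pics/s15.png

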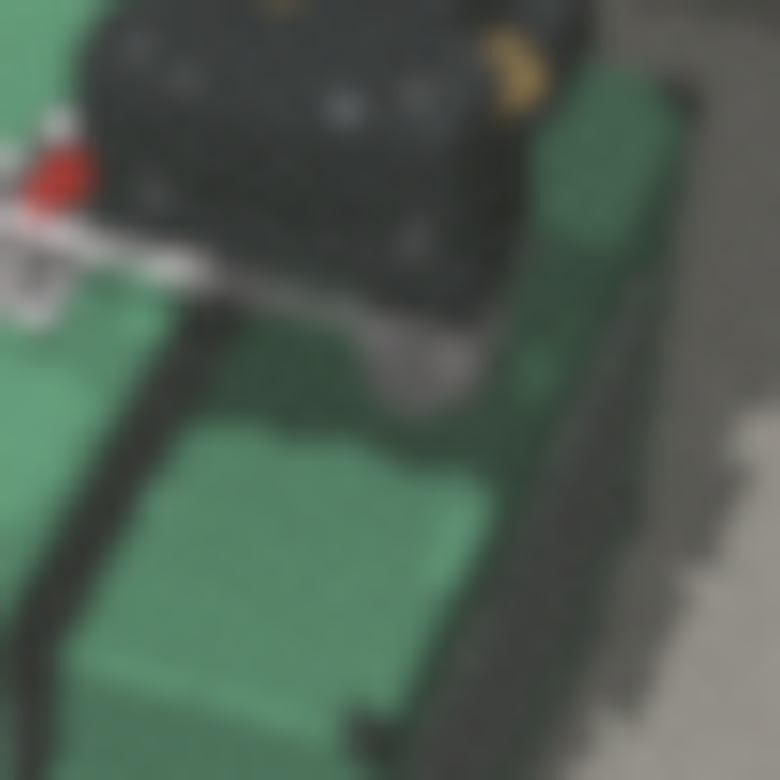

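View pics/s14.png

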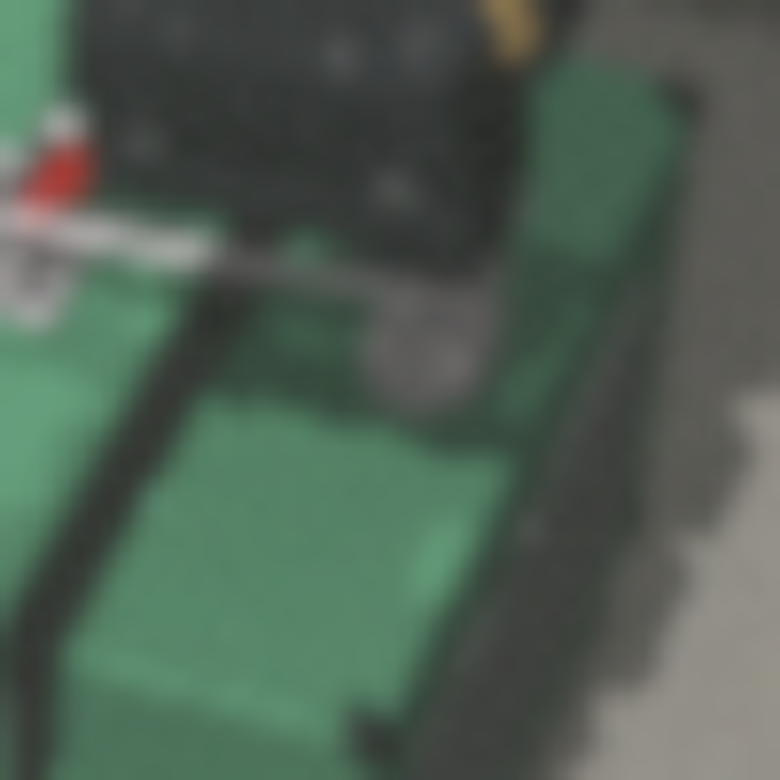

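```bash
python3 -m jog '[[0,0,0,0,0,0,0],[0,0,0,0,0,0,0],[0,0,0,0,0,-0.05,0],[0,0,0,0,0,-0.15,0],[0,0,0,0,0,-0.15,0]]'; python3 -m jog '[[0,0,0,0.01,0,-0.1,0],[0,0,0,0,0,0,0],[0,0,0,0,0,0,0],[0,0,0,0,0,0,0],[0,0,0,0,0,0,0]]' ;  python3 - <<'E'
from h import *
print(cpos(),fcase(),sense()["opening"])
p=viewer.capture("wrist");np.save("w14.npy",p,allow_pickle=True);crop(p,(260,170,380,290),6,"pics/w14.png");crop(p,(220,138,420,308),4,"pics/w14b.png")
p=viewer.capture("side");crop(p,(260,150,330,220),10,"pics/s16.png")
E
```

```text
t: 24.15
eef_pos: [528.0, -13.6, 273.9]
ee_rot: [0.154, 0.988, -0.0, -0.001]
wrist_force: [0.8, 0.6, -0.9]
opening: 51.9
t: 24.65
eef_pos: [525.2, -12.8, 297.1]
ee_rot: [0.154, 0.988, -0.0, -0.001]
wrist_force: [0.5, -0.5, 0.8]
opening: 88.1
[-5.75938507e+01  9.78095416e-02  2.97057636e+02] [ 0.58519053 -0.31014314  0.75535218] 88.12908574964541
```

View pics/w14b.png

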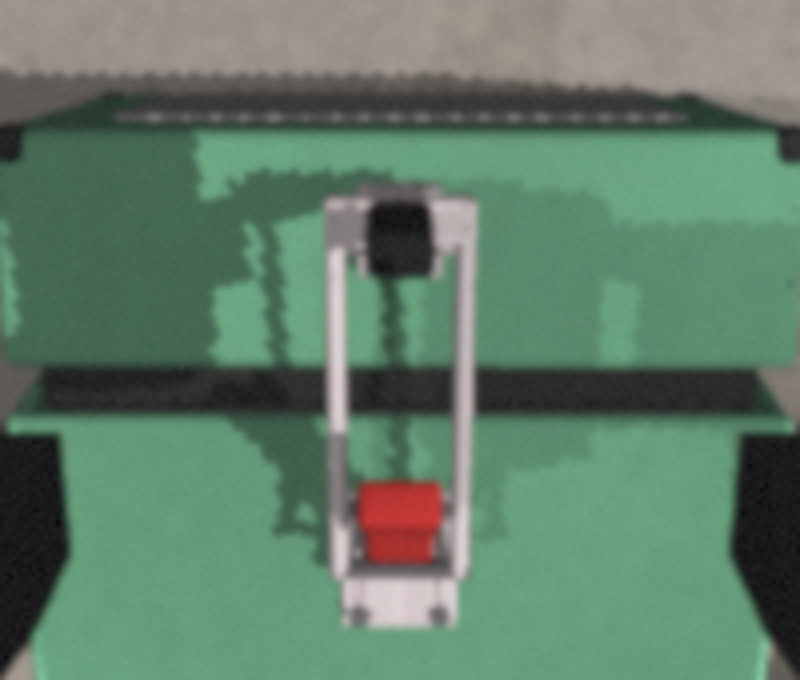

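View pics/s16.png

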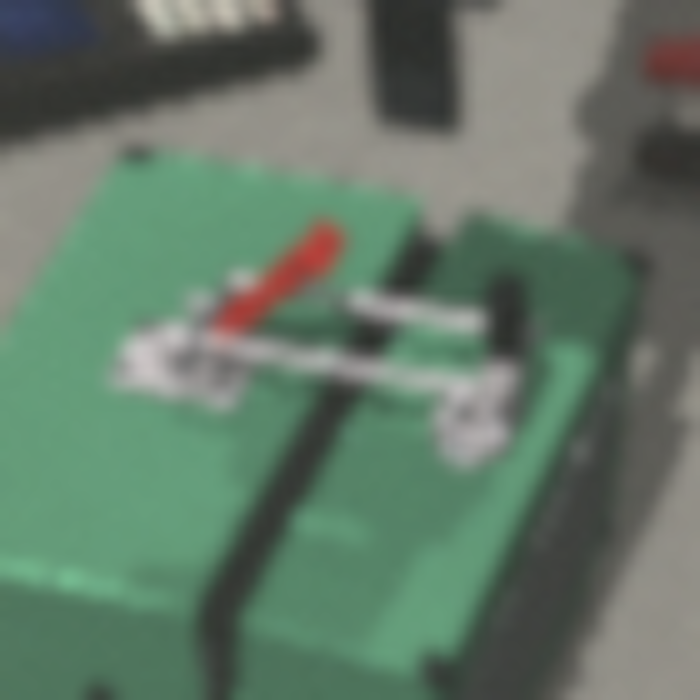

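Run:
```python
from h import *
from scipy.optimize import least_squares
p=np.load("w14.npy",allow_pickle=True).item(); o=np.array((220,138)); S=4
v=lambda P:(proj(p,case2w(Q,P))[0]-o+.5)*S
for th in(.10,.11,.12,.13): print(th,v(lid(th,(-60,0,140))).round(),v(lid(th,(0,0,140))).round(),"obs 130, 367; keeper outer",v(lid(th,(-47.75,0,140))).round(),v(lid(th,(-47.75,0,151))).round())
print("seam",v((0,0,140)).round(),"obs ~414?")
def pts(a):
    L=latch(*a); el=a[1]-a[0]; bx=np.array([np.cos(el),0,-np.sin(el)]);bz=np.array([np.sin(el),0,np.cos(el)])
    ex=np.array([np.cos(a[0]),0,np.sin(a[0])]);ez=np.array([-ex[2],0,ex[0]])
    return dict(tabfar=L["tab"]+5*bx,tabnear=L["tab"]-5*bx,crossb=L["claw"]-3*bx+8*bz,end=np.array([35,0,152.])+58*ex+8*ez,end2=np.array([35,0,152.])+58*ex+1*ez,piv=L["piv"],claw=L["claw"])
for lev in(1.77,2.0,2.15,2.3):
  for el in(-.1,0,.1):
    P=pts((lev,lev+el)); print(lev,el,{k:int(v(x)[0][1]) for k,x in P.items()},P["claw"].round(1))
```

```text
0.1 [400. 139.] [400. 377.] obs 130, 367; keeper outer [400. 189.] [399. 197.]
0.11 [400. 133.] [400. 373.] obs 130, 367; keeper outer [400. 184.] [399. 191.]
0.12 [400. 128.] [400. 368.] obs 130, 367; keeper outer [400. 179.] [399. 185.]
0.13 [400. 123.] [400. 364.] obs 130, 367; keeper outer [400. 174.] [399. 179.]
seam [400. 420.] obs ~414?Traceback (most recent call last):
  File "<stdin>", line 13, in <module>
IndexError: invalid index to scalar variable.
```

```bash
cat > f4.py <<'E'
from h import *
def pts(a):
    L=latch(*a); el=a[1]-a[0]; bx=np.array([np.cos(el),0,-np.sin(el)]);bz=np.array([np.sin(el),0,np.cos(el)])
    ex=np.array([np.cos(a[0]),0,np.sin(a[0])]);ez=np.array([-ex[2],0,ex[0]])
    return dict(tabfar=L["tab"]+5*bx,tabnear=L["tab"]-5*bx,crossb=L["claw"]-3*bx+8*bz,end=np.array([35,0,152.])+58*ex+8*ez,end2=np.array([35,0,152.])+58*ex+1*ez,piv=L["piv"],claw=L["claw"])
E
python3 - <<'E'
from f4 import *
p=np.load("w14.npy",allow_pickle=True).item(); o=np.array((220,138)); S=4
v=lambda P:((proj(p,case2w(Q,P))[0]-o+.5)*S)[1]
for lev in(1.77,2.0,2.15,2.3):
  for el in(-.1,0,.1):
    P=pts((lev,lev+el)); print(lev,el,{k:int(v(x)) for k,x in P.items()},P["claw"].round(1))
E
```

```text
1.77 -0.1 {'tabfar': 287, 'tabnear': 239, 'crossb': 223, 'end': 632, 'end2': 665, 'piv': 596, 'claw': 229} [-52.5   0.  147.1]
1.77 0 {'tabfar': 312, 'tabnear': 265, 'crossb': 233, 'end': 632, 'end2': 665, 'piv': 596, 'claw': 235} [-53.8   0.  156. ]
1.77 0.1 {'tabfar': 342, 'tabnear': 296, 'crossb': 248, 'end': 632, 'end2': 665, 'piv': 596, 'claw': 246} [-54.1   0.  165. ]
2.0 -0.1 {'tabfar': 274, 'tabnear': 226, 'crossb': 211, 'end': 565, 'end2': 600, 'piv': 586, 'claw': 218} [-55.3   0.  146.9]
2.0 0 {'tabfar': 299, 'tabnear': 251, 'crossb': 221, 'end': 565, 'end2': 600, 'piv': 586, 'claw': 224} [-56.5   0.  155.8]
2.0 0.1 {'tabfar': 329, 'tabnear': 283, 'crossb': 235, 'end': 565, 'end2': 600, 'piv': 586, 'claw': 234} [-56.9   0.  164.8]
2.15 -0.1 {'tabfar': 265, 'tabnear': 218, 'crossb': 203, 'end': 522, 'end2': 556, 'piv': 579, 'claw': 210} [-57.    0.  146.5]
2.15 0 {'tabfar': 290, 'tabnear': 242, 'crossb': 213, 'end': 522, 'end2': 556, 'piv': 579, 'claw': 216} [-58.3   0.  155.4]
2.15 0.1 {'tabfar': 320, 'tabnear': 273, 'crossb': 227, 'end': 522, 'end2': 556, 'piv': 579, 'claw': 226} [-58.6   0.  164.4]
2.3 -0.1 {'tabfar': 256, 'tabnear': 209, 'crossb': 196, 'end': 481, 'end2': 514, 'piv': 571, 'claw': 202} [-58.7   0.  145.8]
2.3 0 {'tabfar': 281, 'tabnear': 233, 'crossb': 205, 'end': 481, 'end2': 514, 'piv': 571, 'claw': 208} [-59.9   0.  154.7]
2.3 0.1 {'tabfar': 311, 'tabnear': 264, 'crossb': 219, 'end': 481, 'end2': 514, 'piv': 571, 'claw': 217} [-60.3   0.  163.7]
```

```bash
python3 -m jog '[[0,0,0,0.01,0,0.12,0],[0,0,0,0,0,0.15,0],[0,0,0,0,0,0.12,100],[0,0,0,0,0,0.058,120],[0,0,0,0,0,0,255]]' 15; python3 -m jog '[[0,0,0,0,0,0,255],[0,0,0,0,0,0,255],[0,0,0,0,0,0,255],[0,0,0,0,0,0,255],[0,0,0,0,0,0,255]]';  python3 - <<'E'
from h import *
print(cpos(),fcase(),sense()["opening"])
E
```

```text
t: 25.25
eef_pos: [521.9, -12.1, 184.0]
ee_rot: [0.154, 0.988, -0.0, -0.003]
wrist_force: [0.1, 0.2, -0.3]
opening: 66.0
t: 25.75
eef_pos: [523.7, -12.1, 186.8]
ee_rot: [0.154, 0.988, 0.0, 0.0]
wrist_force: [0.2, -0.3, -0.8]
opening: 26.1
[-59.26119071   0.30785581 186.77891857] [ 0.22741713 -0.20417251 -0.78775448] 26.132428267455932
```

```bash
python3 -m jog '[[0,0,0,0.003,0,0.008,255],[0,0,0,0,0,0,255],[0,0,0,0,0,0,255],[0,0,0,0,0,0,255],[0,0,0,0,0,0,255]]' 20;  python3 - <<'E'
from h import *
print(cpos(),fcase(),sense()["opening"])
E
```

```text
t: 26.25
eef_pos: [522.6, -12.0, 184.2]
ee_rot: [0.154, 0.988, -0.0, -0.0]
wrist_force: [-1.7, -0.9, 0.8]
opening: 13.6
[-6.04221353e+01  1.19537537e-01  1.84232611e+02] [-1.37472512 -1.4165898   0.78682548] 13.635247449561781
```

Gripped. Draw the bar (in the air) toward the body by ~8 mm, watching force.

```bash
python3 -m jog '[[0,0,0,-0.008,0,-0.006,255],[0,0,0,-0.008,0,0,255],[0,0,0,-0.008,0,0,255],[0,0,0,-0.008,0,0,255],[0,0,0,0,0,0,255]]';  python3 - <<'E'
from h import *
print(cpos(),fcase(),sense()["opening"])
p=viewer.capture("wrist");cv2.imwrite("pics/w15.png",p["color"])
E
```

```text
t: 26.75
eef_pos: [530.8, -14.6, 185.8]
ee_rot: [0.154, 0.988, -0.0, 0.0]
wrist_force: [-2.2, 1.1, -0.7]
opening: 13.6
[-5.17938394e+01  1.23296019e-01  1.85766748e+02] [-2.38272002  0.37972737 -0.72821879] 13.606994261753236
```

View pics/w15.png

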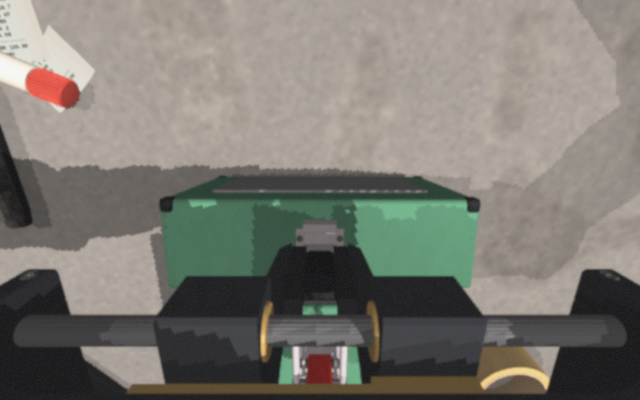

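```bash
python3 -m jog '[[0,0,0,0.003,0,0.008,255],[0,0,0,0.003,0,0.008,255],[0,0,0,0.003,0,0.008,255],[0,0,0,0,0,0,255],[0,0,0,0,0,0,255]]';  python3 - <<'E'
from h import *
print(cpos(),fcase(),sense()["opening"])
E
```

```text
t: 27.3
eef_pos: [530.0, -14.3, 180.3]
ee_rot: [0.154, 0.988, -0.0, 0.002]
wrist_force: [2.7, -1.3, 2.5]
opening: 13.7
[-5.26369632e+01  1.49034850e-01  1.80276568e+02] [ 2.99770663 -0.41099919  2.53006147] 13.661761613937289
```

```bash
python3 -m jog '[[0,0,0,0.002,0,0.008,255],[0,0,0,0.002,0,0.006,255],[0,0,0,0,0,0,255],[0,0,0,0,0,0,255],[0,0,0,0,0,0,255]]';  python3 - <<'E'
from h import *
print(cpos(),fcase(),sense()["opening"])
E
```

```text
t: 27.8
eef_pos: [527.1, -13.4, 176.3]
ee_rot: [0.154, 0.988, -0.0, -0.0]
wrist_force: [1.8, -1.4, 2.1]
opening: 13.7
[-5.56668667e+01  1.67075685e-01  1.76262925e+02] [ 2.18876005 -0.81143107  2.07889534] 13.721533486033227
```

```bash
python3 -m jog '[[0,0,0,-0.008,0,0,255],[0,0,0,-0.008,0,0,255],[0,0,0,0,0,0,255],[0,0,0,0,0,0,255],[0,0,0,0,0,0,255]]';  python3 - <<'E'
from h import *
print(cpos(),fcase(),sense()["opening"])
p=viewer.capture("wrist");cv2.imwrite("pics/w16.png",p["color"][130:330,200:440].repeat(3,0).repeat(3,1));p=viewer.capture("side");crop(p,(260,150,330,220),10,"pics/s17.png")
E
```

```text
t: 28.3
eef_pos: [530.3, -14.4, 176.0]
ee_rot: [0.154, 0.988, -0.0, -0.001]
wrist_force: [-3.1, 0.1, 0.1]
opening: 13.7
[-5.22939104e+01  1.46495994e-01  1.75971803e+02] [-3.02635619 -0.87710316  0.14017152] 13.71822311765137
```

View pics/w16.png

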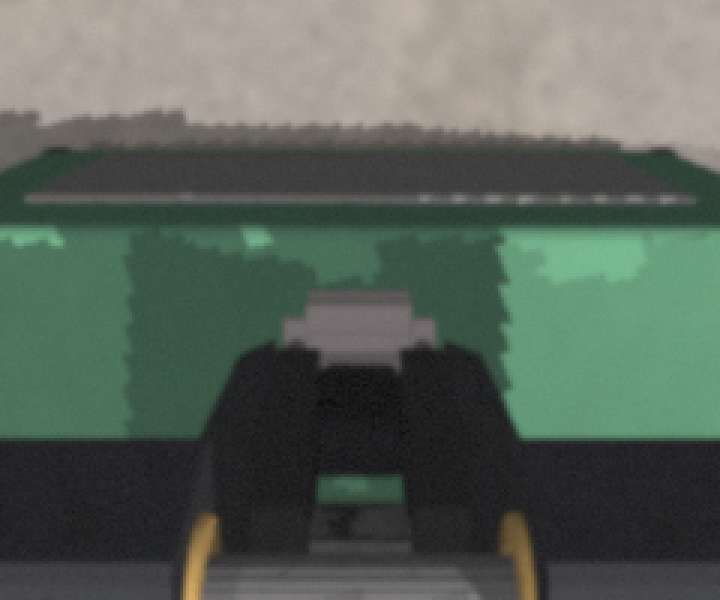

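View pics/s17.png

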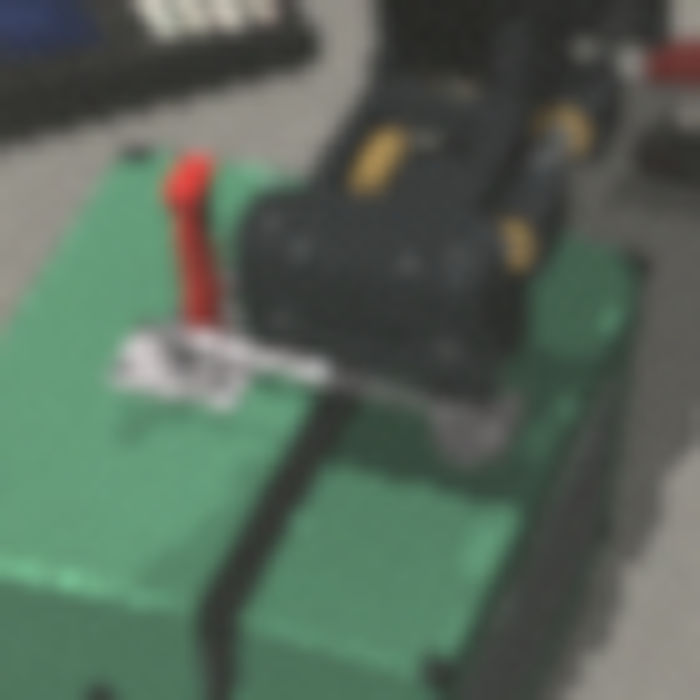

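Run:
```python
from f4 import *
p=viewer.capture("side"); p["color"]
for lev in(1.2,1.3,1.4,1.5,1.6,1.7,1.8):
    P=pts((lev,lev-.08)); q=lambda x:((proj(p,case2w(Q,x))[0]-[260,150]+.5)*10).round().tolist()
    print(lev,q(P["end"]),q(P["end2"]),q((35,0,152)),P["claw"].round(1))
```

```text
1.2 [133.0, 167.0] [112.0, 170.0] [191.0, 332.0] [-46.5   0.  146.6]
1.3 [151.0, 167.0] [130.0, 169.0] [191.0, 332.0] [-47.5   0.  147.2]
1.4 [170.0, 169.0] [148.0, 168.0] [191.0, 332.0] [-48.6   0.  147.8]
1.5 [189.0, 173.0] [166.0, 170.0] [191.0, 332.0] [-49.7   0.  148.2]
1.6 [209.0, 178.0] [186.0, 173.0] [191.0, 332.0] [-50.8   0.  148.6]
1.7 [228.0, 185.0] [205.0, 178.0] [191.0, 332.0] [-52.    0.  148.8]
1.8 [247.0, 193.0] [224.0, 185.0] [191.0, 332.0] [-53.2   0.  148.9]
```

```bash
python3 -m jog '[[0,0,0,0.004,0,0.006,255],[0,0,0,0.004,0,0.006,255],[0,0,0,0,0,0,255],[0,0,0,0,0,0,255],[0,0,0,0,0,0,255]]';  python3 - <<'E'
from h import *
print(cpos(),fcase(),sense()["opening"])
E
```

```text
t: 28.95
eef_pos: [530.5, -14.4, 173.7]
ee_rot: [0.154, 0.988, -0.0, 0.001]
wrist_force: [2.6, -0.8, 1.8]
opening: 13.3
[-5.21313944e+01  1.66062376e-01  1.73694173e+02] [2.73597612 0.02065762 1.78885123] 13.256141349664654
```

```bash
python3 -m jog '[[0,0,0,0.002,0,0.006,255],[0,0,0,0.002,0,0.006,255],[0,0,0,0,0,0,255],[0,0,0,0,0,0,255],[0,0,0,0,0,0,255]]';  python3 - <<'E'
from h import *
print(cpos(),fcase(),sense()["opening"])
E
```

```text
t: 29.45
eef_pos: [528.2, -13.7, 170.3]
ee_rot: [0.154, 0.988, -0.0, -0.0]
wrist_force: [2.3, -1.5, 3.2]
opening: 13.8
[-54.48758798   0.19433152 170.32714169] [ 2.65060468 -0.76446059  3.19022956] 13.793633226052094
```

```bash
python3 -m jog '[[0,0,0,0.001,0,0.006,255],[0,0,0,0.001,0,0.006,255],[0,0,0,0,0,0,255],[0,0,0,0,0,0,255],[0,0,0,0,0,0,255]]';  python3 - <<'E'
from h import *
print(cpos(),fcase(),sense()["opening"])
E
```

```text
t: 29.95
eef_pos: [527.5, -13.4, 167.7]
ee_rot: [0.154, 0.988, 0.0, -0.0]
wrist_force: [-0.6, -1.1, 8.3]
opening: 13.9
[-55.26512076   0.2271074  167.66957213] [-0.22066109 -1.27372629  8.29443859] 13.909581224185631
```

```bash
python3 -m jog '[[0,0,0,-0.006,0,-0.004,255],[0,0,0,-0.006,0,0,255],[0,0,0,0,0,0,255],[0,0,0,0,0,0,255],[0,0,0,0,0,0,255]]';  python3 - <<'E'
from h import *
print(cpos(),fcase(),sense()["opening"])
p=viewer.capture("wrist");cv2.imwrite("pics/w17.png",p["color"][130:330,200:440].repeat(3,0).repeat(3,1));p=viewer.capture("side");crop(p,(260,150,330,220),10,"pics/s18.png")
E
```

```text
t: 30.45
eef_pos: [527.8, -13.6, 167.8]
ee_rot: [0.154, 0.988, 0.0, -0.003]
wrist_force: [-3.6, 0.2, 7.3]
opening: 13.2
[-5.49077031e+01  1.53189895e-01  1.67768864e+02] [-3.53794533 -0.9001999   7.31682709] 13.223943904113083
```

View pics/w17.png

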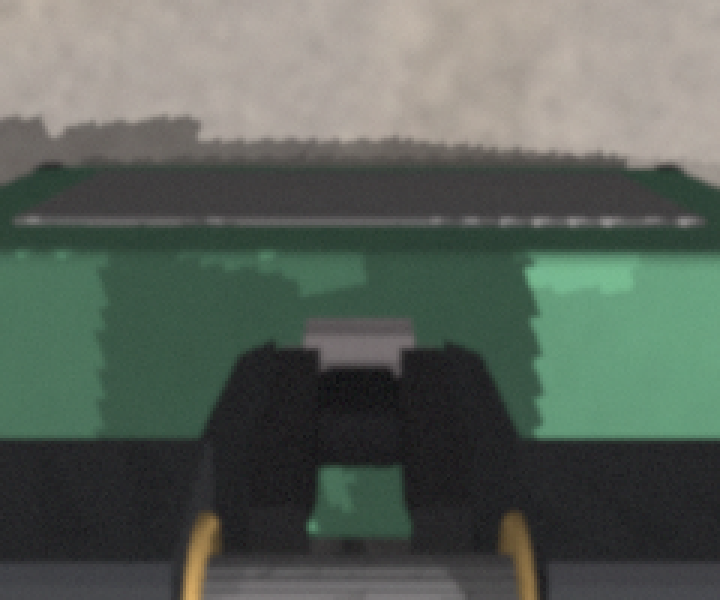

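View pics/s18.png

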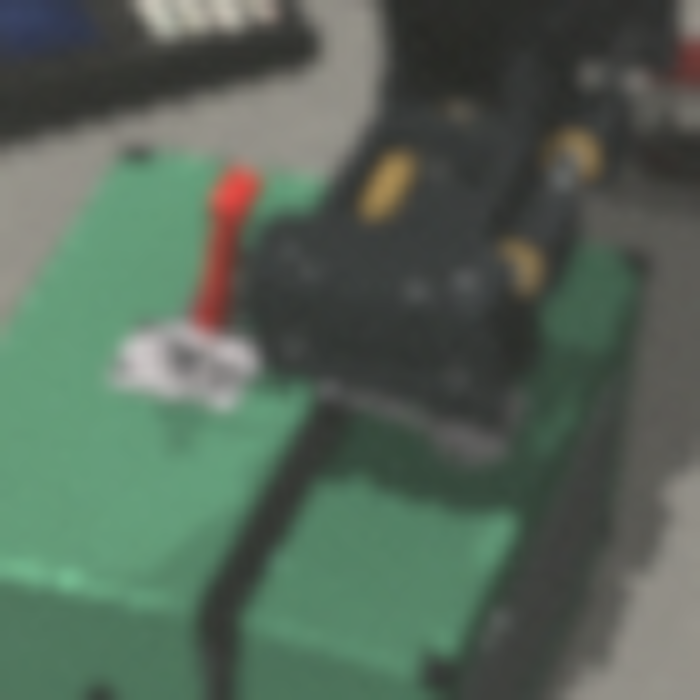

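```bash
python3 -m jog '[[0,0,0,-0.004,0,-0.006,255],[0,0,0,-0.004,0,-0.003,255],[0,0,0,0,0,0,255],[0,0,0,0,0,0,255],[0,0,0,0,0,0,255]]';  python3 - <<'E'
from h import *
print(cpos(),fcase(),sense()["opening"])
E
```

```text
t: 31.05
eef_pos: [530.1, -14.3, 169.6]
ee_rot: [0.153, 0.988, 0.0, -0.003]
wrist_force: [-5.4, 2.6, -1.3]
opening: 13.6
[-52.54380617   0.17429459 169.55410249] [-5.89676241  0.8065804  -1.26546145] 13.601265385010656
```

```bash
python3 -m jog '[[0,0,0,-0.004,0,0.004,255],[0,0,0,0,0,0,255],[0,0,0,0,0,0,255],[0,0,0,0,0,0,255],[0,0,0,0,0,0,255]]';  python3 - <<'E'
from h import *
print(cpos(),fcase(),sense()["opening"])
p=viewer.capture("side");crop(p,(260,150,330,220),10,"pics/s19.png")
E
```

```text
t: 31.55
eef_pos: [530.1, -14.4, 168.7]
ee_rot: [0.153, 0.988, 0.0, -0.004]
wrist_force: [-7.8, 2.1, 1.4]
opening: 13.7
[-5.24701736e+01  1.34829091e-01  1.68662582e+02] [-8.04199989 -0.31459217  1.44424275] 13.667225100299916
```

View pics/s19.png

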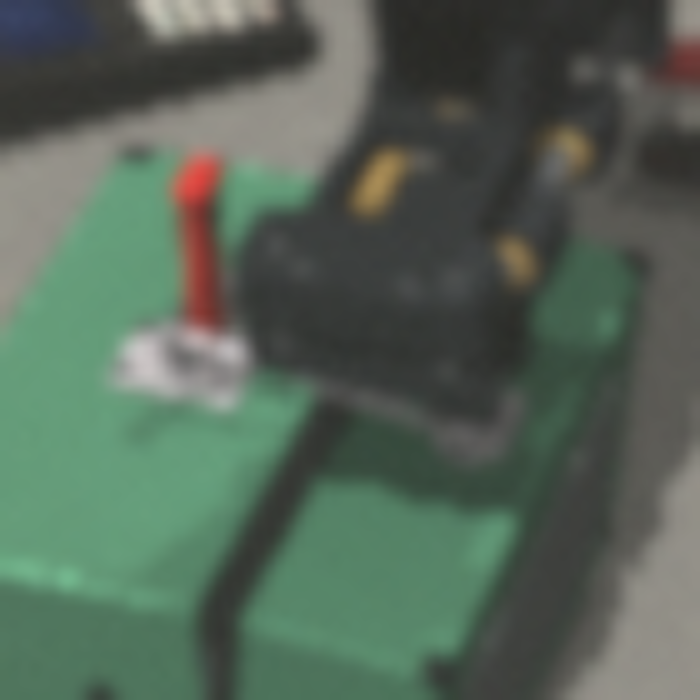

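```bash
python3 -m jog '[[0,0,0,0.006,0,0.002,255],[0,0,0,0.003,0,0,255],[0,0,0,0,0,0,255],[0,0,0,0,0,0,0],[0,0,0,0,0,0,0]]';  python3 - <<'E'
from h import *
print(cpos(),fcase(),sense()["opening"])
E
python3 -m jog '[[0,0,0,0,0,0,0],[0,0,0,0,0,0,0],[0,0,0,0,0,-0.08,0],[0,0,0,0,0,-0.15,0],[0,0,0,0,0,-0.15,0]]';python3 -m jog '[[0,0,0,0,0,-0.14,0],[0,0,0,0,0,0,0],[0,0,0,0,0,0,0],[0,0,0,0,0,0,0],[0,0,0,0,0,0,0]]'
python3 - <<'E'
from h import *
print(cpos(),fcase(),sense()["opening"])
p=viewer.capture("wrist");np.save("w20.npy",p,allow_pickle=True);crop(p,(220,138,420,308),4,"pics/w20.png")
p=viewer.capture("side");crop(p,(260,150,330,220),10,"pics/s20.png")
E
```

```text
t: 32.1
eef_pos: [533.4, -15.0, 169.4]
ee_rot: [0.154, 0.988, -0.0, 0.002]
wrist_force: [-0.3, -0.2, 0.4]
opening: 28.0
[-49.18090935   0.51902328 169.44522934] [-0.17248926 -0.29623573  0.44539668] 28.002167452856998
t: 32.6
eef_pos: [531.2, -14.8, 264.9]
ee_rot: [0.154, 0.988, -0.0, -0.0]
wrist_force: [0.3, -0.3, 0.0]
opening: 67.5
t: 33.1
eef_pos: [530.6, -14.6, 297.7]
ee_rot: [0.154, 0.988, -0.0, -0.001]
wrist_force: [-0.3, -0.9, -0.2]
opening: 87.8
[-5.19725283e+01  8.24159924e-02  2.97740225e+02] [-0.01602042 -0.92077206 -0.19483189] 87.84983789249334
```

View pics/w20.png

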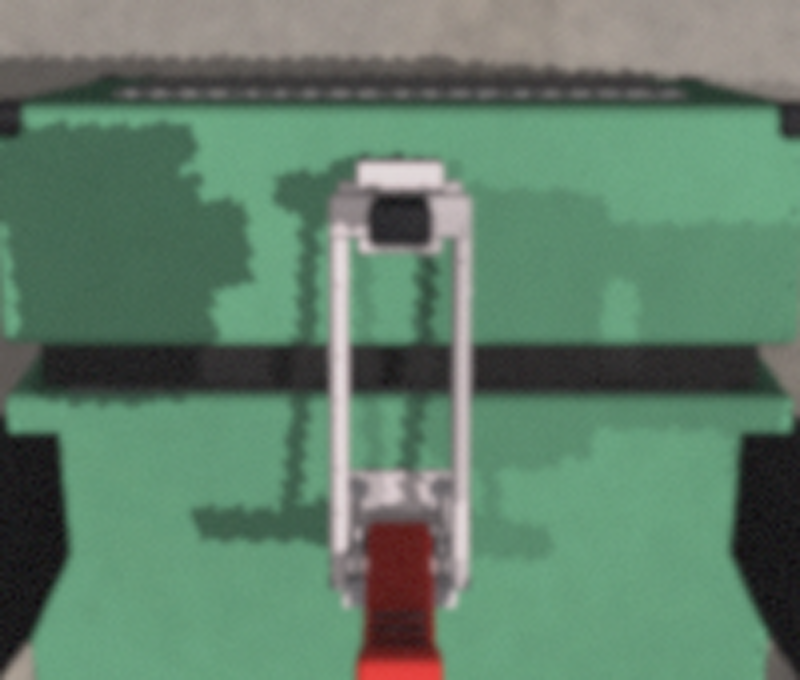

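View pics/s20.png

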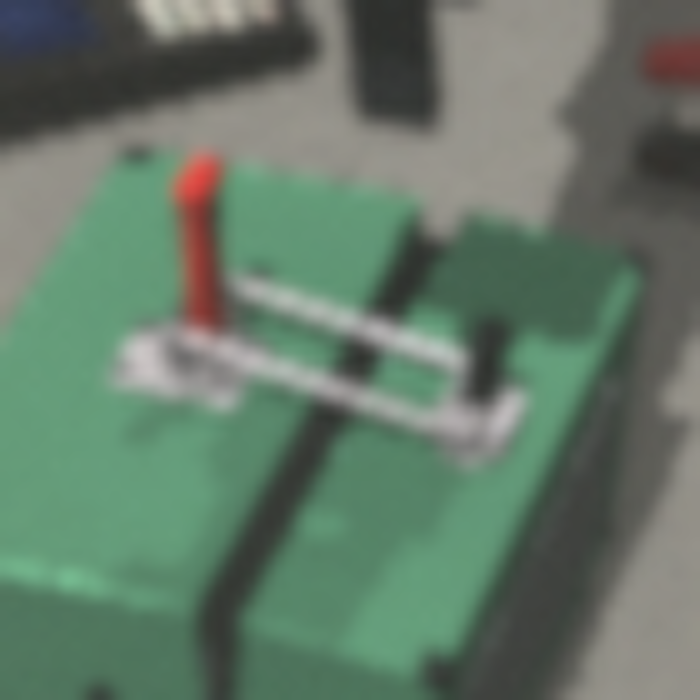

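```bash
python3 -m jog '[[0,0,0,-0.12,0,0,255],[0,0,0,-0.12,0,0,255],[0,0,0,0,0,0,255],[0,0,0,0,0,0,255],[0,0,0,0,0,0.05,255]]' 30; python3 -m jog '[[0,0,0,0,0,0.06,255],[0,0,0,0,0,0.07,255],[0,0,0,0,0,0.08,255],[0,0,0,0,0,0.08,255],[0,0,0,0,0,0,255]]';python3 - <<'E'
from h import *
print(cpos(),fcase(),sense()["opening"])
p=viewer.capture("side");crop(p,(260,150,330,220),10,"pics/s21.png")
p=viewer.capture("wrist");cv2.imwrite("pics/w21.png",p["color"])
E
```

```text
t: 33.7
eef_pos: [588.4, -32.9, 287.0]
ee_rot: [0.154, 0.988, 0.0, 0.001]
wrist_force: [-0.0, 0.3, 0.1]
opening: 50.6
t: 34.2
eef_pos: [585.4, -31.9, 211.1]
ee_rot: [0.154, 0.988, -0.0, -0.004]
wrist_force: [-0.4, 0.2, -0.1]
opening: 10.0
[5.52498444e+00 1.45363750e-01 2.11086625e+02] [-0.46218624  0.09307389 -0.0867399 ] 9.987561749776045
```

View pics/s21.png

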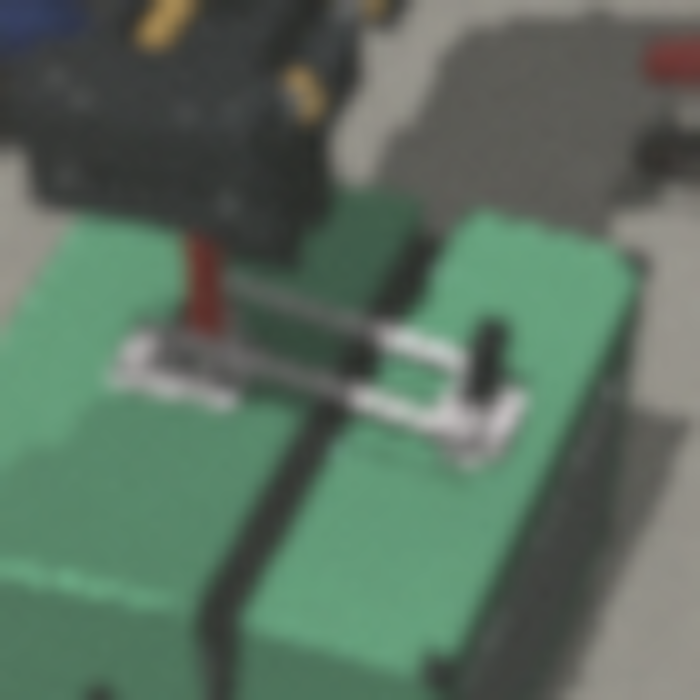

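View pics/w21.png

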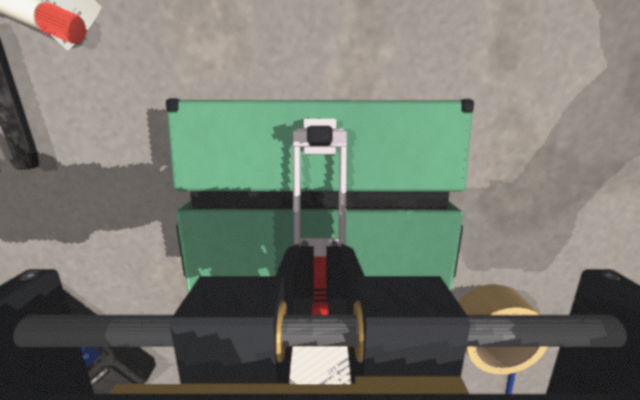

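```bash
python3 -m jog '[[0,0,0,0,0,0,255],[0,0,0,0,0,0,255],[0,0,0,-0.02,0,0,255],[0,0,0,-0.02,0,0,255],[0,0,0,0,0,0,255]]';python3 - <<'E'
from h import *
print(cpos(),fcase(),sense()["opening"])
E
python3 -m jog '[[0,0,0,-0.012,0,0,255],[0,0,0,-0.012,0,0,255],[0,0,0,-0.012,0,0,255],[0,0,0,-0.012,0,0,255],[0,0,0,0,0,0,255]]';python3 - <<'E'
from h import *
print(cpos(),fcase(),sense()["opening"])
E
```

```text
t: 34.8
eef_pos: [598.6, -36.1, 214.2]
ee_rot: [0.154, 0.988, -0.0, 0.0]
wrist_force: [0.5, 0.7, 0.8]
opening: 0.7
[1.93974757e+01 1.65709709e-01 2.14201883e+02] [0.21450904 0.83979113 0.84342958] 0.7065928697550855
t: 35.3
eef_pos: [609.5, -39.8, 213.7]
ee_rot: [0.154, 0.988, -0.0, -0.0]
wrist_force: [-1.0, 0.9, -0.7]
opening: 0.6
[ 3.08944745e+01 -5.54351534e-02  2.13693754e+02] [-1.17639549  0.55110031 -0.68109804] 0.5786987140017708
```

Run:
```python
from h import *
p=viewer.capture("side");crop(p,(260,150,330,220),10,"pics/s22.png")
p=viewer.capture("wrist");cv2.imwrite("pics/w22.png",p["color"])
```

```text
(no output)
```

View pics/s22.png

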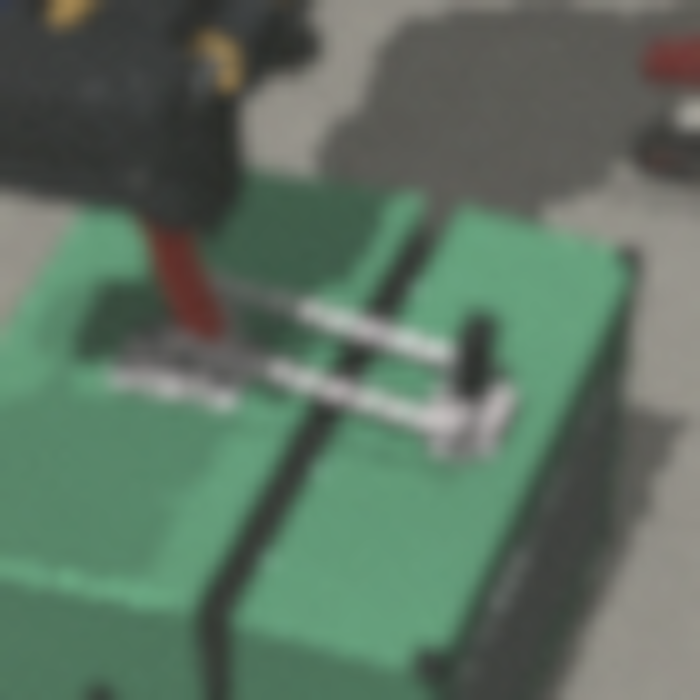

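View pics/w22.png

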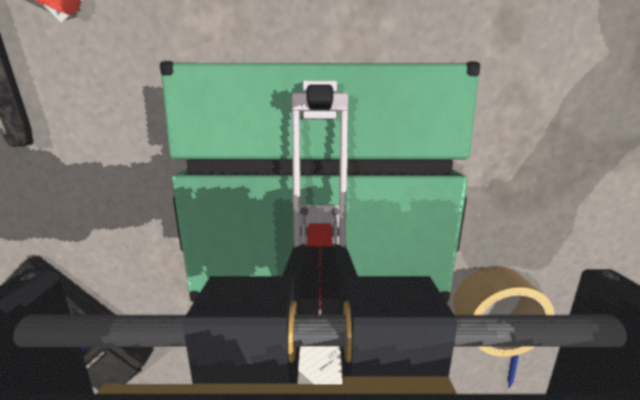

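```bash
python3 -m jog '[[0,0,0,-0.012,0,0.004,255],[0,0,0,-0.012,0,0.004,255],[0,0,0,-0.012,0,0.005,255],[0,0,0,-0.012,0,0.006,255],[0,0,0,0,0,0,255]]';python3 - <<'E'
from h import *
print(cpos(),fcase(),sense()["opening"])
p=viewer.capture("wrist");cv2.imwrite("pics/w23.png",p["color"])
E
python3 -m jog '[[0,0,0,-0.010,0,0.007,255],[0,0,0,-0.010,0,0.007,255],[0,0,0,-0.010,0,0.008,255],[0,0,0,0,0,0,255],[0,0,0,0,0,0,255]]';python3 - <<'E'
from h import *
print(cpos(),fcase(),sense()["opening"])
p=viewer.capture("wrist");cv2.imwrite("pics/w24.png",p["color"])
p=viewer.capture("side");crop(p,(260,150,330,220),10,"pics/s24.png")
E
```

```text
t: 35.9
eef_pos: [621.8, -43.8, 209.4]
ee_rot: [0.154, 0.988, -0.0, 0.001]
wrist_force: [-0.7, -0.2, 1.6]
opening: 0.4
[ 4.37853888e+01 -9.76864923e-02  2.09359341e+02] [-0.61351004 -0.36890601  1.64388695] 0.3869372516827746
t: 36.45
eef_pos: [628.3, -45.7, 203.6]
ee_rot: [0.154, 0.988, -0.0, 0.0]
wrist_force: [-0.2, -1.7, 1.4]
opening: 0.3
[5.05433656e+01 5.97214435e-02 2.03626204e+02] [ 0.37037775 -1.69437002  1.36109794] 0.3490349253692367
```

View pics/w24.png

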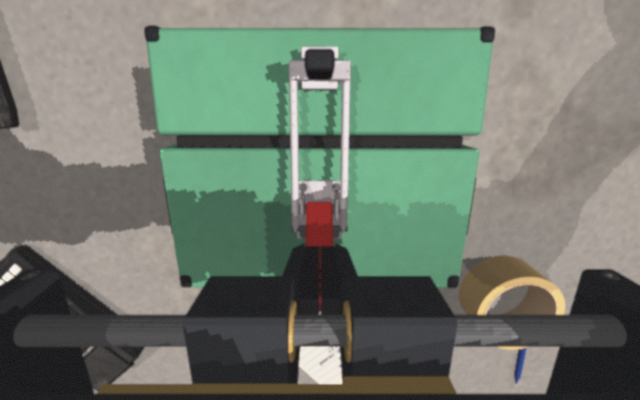

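View pics/s24.png

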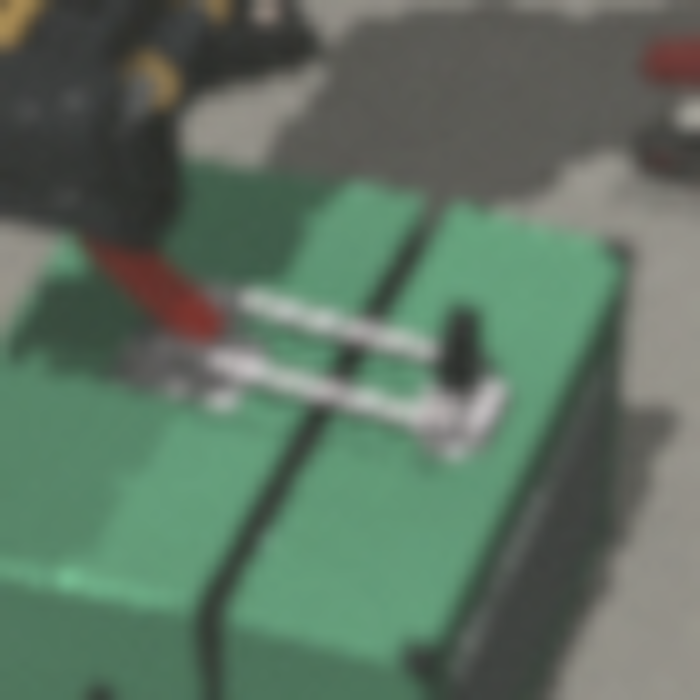

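```bash
python3 -m jog '[[0,0,0,-0.012,0,0.012,255],[0,0,0,-0.012,0,0.012,255],[0,0,0,-0.012,0,0.012,255],[0,0,0,-0.012,0,0.012,255],[0,0,0,0,0,0,255]]';python3 - <<'E'
from h import *
print(cpos(),fcase(),sense()["opening"])
E
python3 -m jog '[[0,0,0,-0.010,0,0.012,255],[0,0,0,-0.01,0,0.012,255],[0,0,0,-0.008,0,0.012,255],[0,0,0,0,0,0,255],[0,0,0,0,0,0,255]]';python3 - <<'E'
from h import *
print(cpos(),fcase(),sense()["opening"])
p=viewer.capture("wrist");cv2.imwrite("pics/w25.png",p["color"])
p=viewer.capture("side");crop(p,(260,150,330,220),10,"pics/s25.png")
E
```

```text
t: 37.05
eef_pos: [639.5, -48.7, 190.8]
ee_rot: [0.154, 0.988, 0.0, -0.001]
wrist_force: [0.5, 0.5, -0.1]
opening: 0.4
[ 62.17050137   0.55754789 190.81549187] [ 0.29252892  0.59828773 -0.0962472 ] 0.4211015711265385
t: 37.55
eef_pos: [646.1, -51.3, 182.7]
ee_rot: [0.154, 0.988, -0.0, -0.0]
wrist_force: [-0.1, 0.9, 0.2]
opening: 0.5
[6.92618353e+01 6.96448694e-02 1.82674572e+02] [-0.33435502  0.82552328  0.15396374] 0.5380205715014167
```

View pics/w25.png

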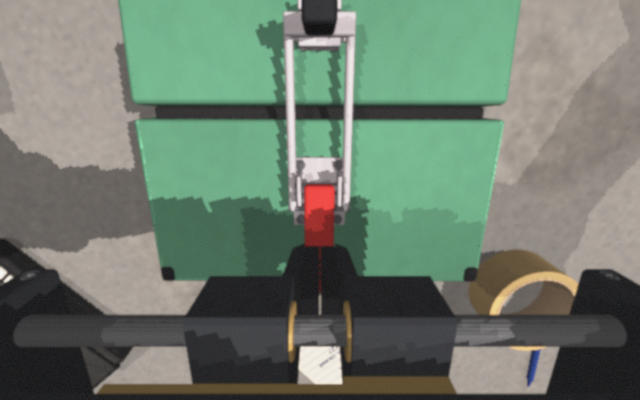

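View pics/s25.png

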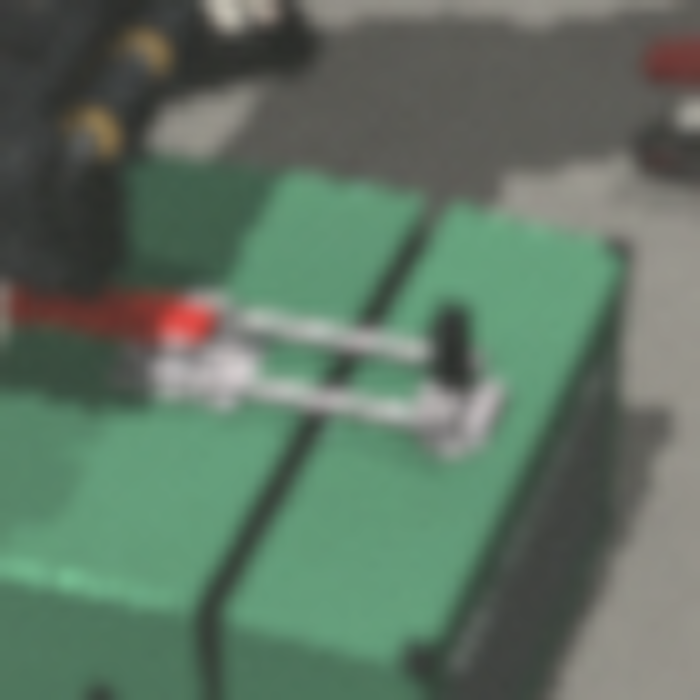

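```bash
python3 -m jog '[[0,0,0,-0.016,0,0.008,255],[0,0,0,-0.016,0,0.008,255],[0,0,0,0,0,0.006,255],[0,0,0,0,0,0,255],[0,0,0,0,0,0,255]]';python3 - <<'E'
from h import *
print(cpos(),fcase(),sense()["opening"])
E
```

```text
t: 38.15
eef_pos: [654.0, -53.9, 177.5]
ee_rot: [0.154, 0.988, -0.0, 0.0]
wrist_force: [1.3, 1.0, 0.6]
opening: 0.6
[7.75289750e+01 1.20613450e-02 1.77454886e+02] [0.97957667 1.37337937 0.63311008] 0.6471831679932656
```

```bash
python3 -m jog '[[0,0,0,0,0,0.008,255],[0,0,0,0,0,0.008,255],[0,0,0,0,0,0.006,255],[0,0,0,0,0,0,255],[0,0,0,0,0,0,255]]';python3 - <<'E'
from h import *
print(cpos(),fcase(),sense()["opening"])
E
```

```text
t: 38.65
eef_pos: [654.4, -54.0, 175.8]
ee_rot: [0.154, 0.988, 0.0, 0.001]
wrist_force: [-6.8, 2.2, 23.8]
opening: 0.6
[ 7.79238728e+01 -3.93441056e-03  1.75750641e+02] [-7.13610448e+00  5.40400338e-03  2.37793628e+01] 0.6349690837814339
```

```bash
python3 -m jog '[[0,0,0,0,0,-0.06,255],[0,0,0,0.1,0,-0.15,255],[0,0,0,0.16,0,-0.12,255],[0,0,0,0.16,0,-0.12,255],[0,0,0,0.1,0,0,255]]';python3 -m jog '[[0,0,0,0,0,0,255],[0,0,0,0,0,0,255],[0,0,0,0,0,0,255],[0,0,0,0,0,0,255],[0,0,0,0,0,0,255]]';python3 - <<'E'
from h import *
print(cpos(),fcase(),sense()["opening"])
p=viewer.capture("wrist");np.save("w26.npy",p,allow_pickle=True);crop(p,(220,138,420,308),4,"pics/w26.png")
p=viewer.capture("side");crop(p,(240,150,335,250),6,"pics/s26.png")
E
```

```text
t: 39.15
eef_pos: [528.9, -13.9, 287.5]
ee_rot: [0.154, 0.988, 0.001, 0.002]
wrist_force: [1.1, -0.7, -0.1]
opening: 0.2
t: 39.65
eef_pos: [530.5, -14.7, 283.8]
ee_rot: [0.154, 0.988, -0.0, -0.0]
wrist_force: [0.0, -0.3, 0.7]
opening: 0.3
[-5.20597563e+01 -5.44749938e-02  2.83750403e+02] [ 0.11694513 -0.28346972  0.66729341] 0.260304005814431
```

View pics/w26.png

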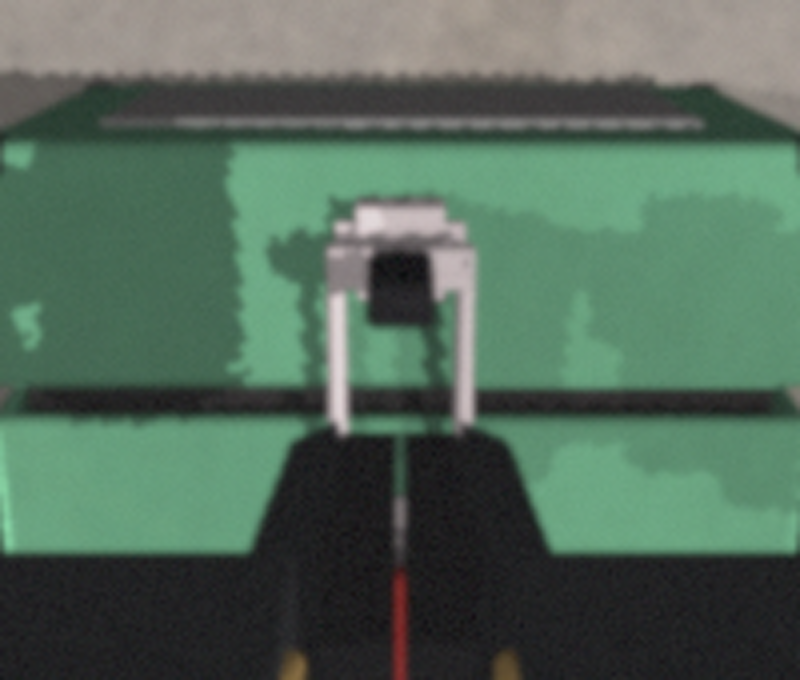

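View pics/s26.png

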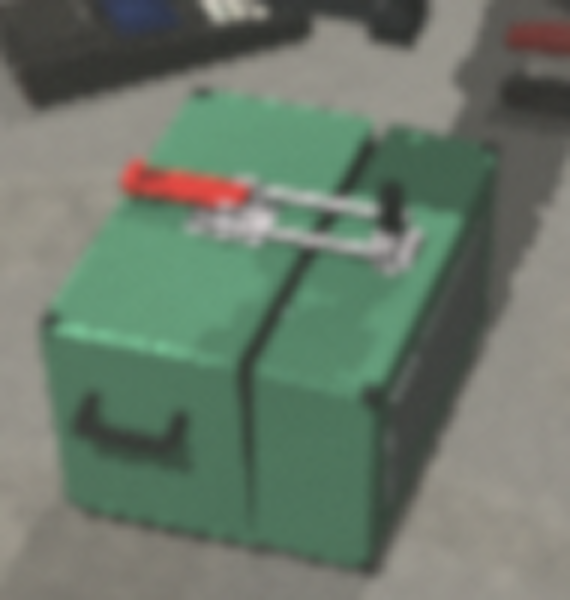

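Run:
```python
from f4 import *
p=np.load("w26.npy",allow_pickle=True).item(); o=np.array((220,138)); S=4
v=lambda P:int(((proj(p,case2w(Q,P))[0]-o+.5)*S)[1])
print("seam",v((0,0,140)),"obs 415")
for th in(.04,.06,.08,.1,.12): print(th,"outer",v(lid(th,(-60,0,140))),"inner",v(lid(th,(0,0,140))),"keeper outer bot/top",v(lid(th,(-47.75,0,140))),v(lid(th,(-47.75,0,151))),"inner top",v(lid(th,(-26.25,0,151))),"groove ctr",lid(th,(-37,0,143)).round(1), lid(th,(-37,0,151)).round(1))
for lev in(0,.1,.3):
  for el in(-.1,-.05,0,.1,.2):
    P=pts((lev,lev+el)); print(lev,el,{k:v(x) for k,x in P.items()},P["claw"].round(1))
```

```text
seam 422 obs 415
0.04 outer 159 inner 404 keeper outer bot/top 211 223 inner top 315 groove ctr [[-41.7   0.  141.4]] [[-42.    0.  149.4]]
0.06 outer 148 inner 395 keeper outer bot/top 200 211 inner top 304 groove ctr [[-44.1   0.  140.6]] [[-44.5   0.  148.6]]
0.08 outer 137 inner 386 keeper outer bot/top 190 199 inner top 292 groove ctr [[-46.4   0.  139.7]] [[-47.    0.  147.6]]
0.1 outer 126 inner 377 keeper outer bot/top 179 187 inner top 281 groove ctr [[-48.7   0.  138.7]] [[-49.5   0.  146.7]]
0.12 outer 115 inner 367 keeper outer bot/top 168 175 inner top 269 groove ctr [[-51.    0.  137.7]] [[-51.9   0.  145.7]]
0 -0.1 {'tabfar': 307, 'tabnear': 260, 'crossb': 242, 'end': 795, 'end2': 775, 'piv': 609, 'claw': 247} [-41.7   0.  132. ]
0 -0.05 {'tabfar': 319, 'tabnear': 272, 'crossb': 247, 'end': 795, 'end2': 775, 'piv': 609, 'claw': 250} [-42.4   0.  136.5]
0 0 {'tabfar': 332, 'tabnear': 286, 'crossb': 252, 'end': 795, 'end2': 775, 'piv': 609, 'claw': 254} [-42.9   0.  140.9]
0 0.1 {'tabfar': 363, 'tabnear': 318, 'crossb': 268, 'end': 795, 'end2': 775, 'piv': 609, 'claw': 2
[... 695 characters left out ...]
': 291, 'end': 809, 'end2': 791, 'piv': 613, 'claw': 284} [-42.5   0.  160. ]
0.3 -0.1 {'tabfar': 315, 'tabnear': 267, 'crossb': 248, 'end': 830, 'end2': 816, 'piv': 619, 'claw': 254} [-41.3   0.  135.6]
0.3 -0.05 {'tabfar': 327, 'tabnear': 280, 'crossb': 253, 'end': 830, 'end2': 816, 'piv': 619, 'claw': 257} [-42.   0. 140.]
0.3 0 {'tabfar': 341, 'tabnear': 294, 'crossb': 259, 'end': 830, 'end2': 816, 'piv': 619, 'claw': 261} [-42.5   0.  144.5]
0.3 0.1 {'tabfar': 372, 'tabnear': 327, 'crossb': 275, 'end': 830, 'end2': 816, 'piv': 619, 'claw': 272} [-42.9   0.  153.5]
0.3 0.2 {'tabfar': 408, 'tabnear': 365, 'crossb': 296, 'end': 830, 'end2': 816, 'piv': 619, 'claw': 288} [-42.3   0.  162.4]
```

Run:
```python
from station import ticket, sense
print(ticket.hand_in(), sense()["t"])
```

```text
the job is handed in; nothing more can be done
the job is handed in; nothing more can be done
```

The case is shut and latched, and I handed the job in at about 40 s with the gripper clear of everything; no verdict was reported.

**What I did**
- **Lid:** I pushed its outer face near the upper edge, about 80 mm to the side of the latch, until it rested on the seal. The push reached about 16 N. Afterwards the lid measured about 0.11 rad.
- **Claw:** My first try landed on the keeper's outer wall, with a brief 12.8 N downward press. That is under the 20 N limit but above the 8 N at which the lid gives way. Pinching the tab had also swung the lever to about 2.28 rad, near its stop. I let go, looked, gripped again, drew the bar back and lowered it into the groove.
- **Snug check:** Pulling the bar toward the body half held firm at 6 to 8 N, where in the air it had slid at about 3 N. That confirmed the claw was in the groove, though the pull was harder than the suggested 2 to 3 N.
- **Lever:** I pressed it over and down to its stop, peaking at about 24 N.

**Last checks in the pictures**
- **Lid, lever and bar:** The lid sits at about 0.06 rad, within the 0 to 0.08 of a closed latch. The lever looks flat and the bar level.
- **Claw position:** The claw fits within about 1.5 mm of the groove floor, against the wall on the body side.

**What disagreed or went unchecked**
- The final picture was offset from my model by about 2 pixels, which I corrected for using the case's seam.
- The keeper sits about 7 mm from the position I had guessed as nominal. That position is not given, so I went by the pictures and feel.
- I did not measure the other objects again, but nothing in the pictures or forces suggested I touched them.

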